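Seat the matching agate slice and set the clamp nut

ROBOT

A 6-joint arm with a two-finger parallel gripper is mounted at the origin on the work surface. World frame = base frame: x ahead of the robot, y to its left, z up, the work surface at z = 0. Lengths are in m, angles in rad, forces in N, time in s.
With the tool pointing down it reaches from about 0.375 to 0.9 m from the base axis. Payload 3.1 kg.
Tool frame: the origin (TCP) lies between the finger pads; the fingertips stand 19 mm ahead of it and the grasp point (between the pads) is the TCP; x points along the fingers, z is the direction in which the jaws open and shut, and the axes are right-handed (so a half turn about x gives the same grasp; the last joint's range is limited). The gripper opens to 87 mm and grips with 3 to 60 N. Pads are 19 mm wide; open, the fingers measure 117 mm over their backs; the gripper's body (75 mm by 190 mm) begins 51 mm behind the grasp point.
Start: joints at [-1.29, 0.527, 1.433, -0, 1.181, -0.178], TCP at [0.277, -0.56, 0.242] pointing down, gripper open.
Joint ranges: [-3.08, 3.08], [-0.75, 2.2], [0.22, 2.44], [-1.43, 4.57], [0, 2.65], [-2.85, 2.85]. Speed limits (rad/s): [2.79, 2.79, 3.14, 3.14, 3.14, 3.14].

INTERFACE

Orientations are given as a unit quaternion [w, x, y, z].
In Python, from rig import env gives the robot as it stands.
- The arm moves only by the tool drive_tool, never from a script. Its argument "targets" is a list that holds one entry, the list of rows, each a list of 7 numbers: the shift along the world's x, y, z normalised to -1 to 1, where 1 is 0.12 m, then the turn, a rotation vector about the world's x, y, z normalised to -1 to 1, where 1 is 90 degrees, then the opening, from 0 (shut) to 1 (fully open). In form: [[[x, y, z, wx, wy, wz, claw], ...]]. A call has 1 to 5 rows; each row is the pose to reach, as a shift and turn from the pose measured when the call began; what a row does not reach only later rows make up. A row lasts 1/10 s, in which the tool goes at most 50 mm and 8.59 degrees, less where a joint would pass 70% of its speed; a pose out of reach is approached as far as the arm can. A call with a number of a shift or a turn outside -1 to 1 is refused whole. A call with a gripper value outside its range is refused whole. The fingers move at their own pace and stop on an object; the grip force is fixed at half the most. Time passes only in rows, so rows that repeat a pose let the fingers close. It gives the time, the measured TCP pose, the force and the opening at its end, in the units of the state.
- env.read_state(): the state, without advancing time (a new reading comes with each control period).
- env.snapshot(name): name is "scene" or "side" or "wrist"; returns the picture (384x512x3 uint8, blue, green, red); there is no depth.
- env.camera_params(name): a dict with "mtx" (3x3 intrinsics, pixels), "rvec" (rotation vector, rad) and "tvec" (3), from world to camera coordinates, as OpenCV has them; the wrist camera has in their place "mount" (4x4, takes a point from camera to tool coordinates, whose origin is the TCP and whose axes are the tool frame's). Camera axes: x right, y down, z forward; pixel columns grow to the right and rows downward; lengths in m; the calibration is good to about 2 mm. A picture is of the moment at which its call begins: read the wrist's pose just before it. camera_params takes no time and is no camera call.
- env.finish_job(): hands the job in, once; it reports no verdict.
Trained networks look in the newest picture that a camera, given by its name, has taken for a name from the list of things; names that differ only in an ending like _2 or _b are one class to them, and where a whole thing is asked for, a point or a joint stands for the part that bears it (a point fixed in the world has none). Each returns a list of dicts, best first, with "score" (0 to 1); they miss things now and then, are a little off and sometimes report something else, mostly with a low value. They report only what shows in the picture. A call takes as long as a camera call. They do not tell look-alikes from the thing itself.
- env.find_in(camera, label): "pixel" ([column, row] in pixels, amid what is visible of it).
The state is a dict: "time_s": time; "joint_pos": joint angles; "qvel": joint speeds; "tau": joint torques, N m; "position": TCP position; "tool_rot": TCP orientation; "force": force on the tool from outside, world axes, zero at the start; "torque": the same for the moment, N m; "finger_gap": opening from 0.0 (shut) to 1.0 (fully open).
Only numpy, scipy, OpenCV 4.12 (cv2) and the standard library are available. Lean on these libraries where they do the work, as an engineer would, in place of code of your own. Each camera call takes 0.05 s, during which the arm holds its last target.

TASK

Stand the one stone slice that fits the slot of the clamp stand upright in that slot, right down on its floor, and let go of it; leave the other stones alone. Then screw the stand's knurled nut down clockwise until it bottoms out, and back it off a quarter turn so that the stone is not pinched. Finish holding the nut there: keep your grip on it at the end and do not let go.

Things in the scene. Friction and masses are not known exactly. Their poses are not given: they have to be found in the camera images.
- slice_mid (a point): Centre (half-way up) of the slice that fits: polished brown-grey agate with an arched top and a flat foot on which it stands, 60 mm wide (its x) x 15 mm thick (its y) x 70 mm high (z), about 150 g. The two flat faces (normal to y) are parallel up to the top; the sides are straight to 40 mm above the foot, then a half circle of radius 30 mm.
- thick_mid (a point): Centre (half-way up) of a second arched slice of the same outline and stone, 60 x 31 x 70 mm, standing: too thick for the slot. Leave alone.
- long_mid (a point): Centre (half-way up) of a rectangular slab of the same stone, 95 (x) x 15 (y) x 62 mm high, standing: too long for the slot. Leave alone.
- quartz_mid (a point): Centre (half-way up) of an upright pale six-sided quartz point, 44 mm across, 75 mm high, standing loose near the far edge of the work area. Leave alone.
- stand: The fixed clamp stand; origin at the middle of its underside, z up. Wooden base 100 (x) x 250 (y) x 10 mm. A slot with aluminium walls 25 mm above its floor lies at y +61 mm, the nut axis at y -65 mm. The sliding jaw closes the slot from the nut's side: the slot is 17 mm wide (y) when the nut is bottomed out and 3 mm wider per radian unscrewed (24 to 28 at the start). The jaw never pinches the fitting slice.
- seat (a point): Where the middle of the slice's foot goes, on the slot's floor, 10 mm above the table. Axes as the stand's: x along the slot, y across it, z up. The 60 mm width goes along x (68 mm between the end cheeks, each 8 mm thick), its thickness along y. The fixed jaw's face is 11.5 mm from here at +y, the sliding jaw is on the -y side.
- nut_grip (a point): Centre (half-way up) of the knurled steel nut, 40 mm in diameter, 28 mm high, on a vertical stud; 73 mm above the table when bottomed out. It turns with the nut: a brass rib on top, on its +y side, points to the slot (stand's +y) when bottomed out. The 12 mm stud ends 105 mm above the table. Washer and pillar below are only 32 mm across, so fingertips may hang lower.
- nut (a joint): Turn of the nut (rad): 0 bottomed out (hard stop), growing as it is unscrewed, counter-clockwise seen from above; 2.3 to 3.6 at the start, so several grasps may be needed. A right-hand thread: the nut rises 1.6 mm per radian. Friction about 0.06 N m; it stays where it is left.
There are look-alikes about, which are no part of the job. What is shaped like the part that bears slice_mid but green, purple or red is not meant.

How it is judged:
On the way, in this order (a step that is already met when the one before it is completed fails the run):
1. the fitting slice stands in the slot, down on its floor, and is let go (x of slice_mid in the frame of seat between -0.012 and 0.012 m and y of slice_mid in the frame of seat between -0.012 and 0.012 m and z of slice_mid in the frame of seat between 0.028 and 0.04 m and angle between slice_mid's own z axis and vertical below 0.2 rad and contact force between the fingers and slice below 0.3 N), for 0.2 s.
2. the nut is bottomed out with the slice in the slot (value of joint nut below 0.1 rad and x of slice_mid in the frame of seat between -0.012 and 0.012 m and y of slice_mid in the frame of seat between -0.012 and 0.012 m and z of slice_mid in the frame of seat between 0.028 and 0.04 m and angle between slice_mid's own z axis and vertical below 0.2 rad), for 0.1 s.
At the end, for the whole second after the job is handed in: The slice stands in the slot (centre within 12 mm of the seat along and across the slot, foot within about 6 mm of the floor, tilt under 0.2 rad), the nut is still and backed off a quarter turn from its stop (1.57 rad, within 0.35), and the fingers grip the nut with more than 3 N (value of joint nut between 1.22 and 1.92 rad and velocity of joint nut between -0.1 and 0.1 rad/s and contact force between the fingers and nut above 3 N and x of slice_mid in the frame of seat between -0.012 and 0.012 m and y of slice_mid in the frame of seat between -0.012 and 0.012 m and z of slice_mid in the frame of seat between 0.028 and 0.04 m and angle between slice_mid's own z axis and vertical below 0.2 rad); the arm keeps its last pose, push and grip.
It fails at once if another stone is disturbed (moved more than 15 mm) (distance of any of thick_mid, long_mid, quartz_mid from where it was at the start of the episode above 0.015 m).
It also fails if it takes over 67 s, if anything falls off the work surface, if the arm or the gripper's body presses on something with over 40 N, if the wrist force passes 120 N, or if a joint passes its speed limit or range.

## Working session

There is one attempt and no reset: what is moved stays moved. The work goes in short steps, Python scripts to look and compute and a tool call to move; the robot and the scene stay as the last step left them, time stands still between calls to the robot, and variables do not carry over. Pictures are saved under pics/ and viewed, and the job is handed in when it is done.

Besides the shell and the picture viewer there is one more tool, called after ">>>" as name([rows], argument=value, ...), one row to a line, values as JSON. drive_tool: Moves the arm, as the interface text tells. Scaled input: -1 to 1 covers 0.12 m each way for a shift and 90 degrees each way for a turn. Its arguments: {"type":"object","properties":{"targets":{"type":"array","items":{"type":"array","items":{"type":"array","items":{"type":"number","minimum":-1,"maximum":1}}}}},"required":["targets"]}

```bash
ls; mkdir -p pics; python3 - <<'E'
from rig import env
import cv2
s=env.read_state();print(s)
for n in("scene","side","wrist"):
    im=env.snapshot(n);cv2.imwrite(f"pics/{n}0.png",im)
    print(n,env.camera_params(n))
    for l in("slice_mid","thick_mid","long_mid","quartz_mid","stand","seat","nut_grip"):
        try: print(l,[(d["pixel"],round(d["score"],2)) for d in env.find_in(n,l)])
        except Exception as e: print(l,e)
E
```

```text
pics
{'time_s': 0.0, 'joint_pos': array([-1.28951272e+00,  5.28438896e-01,  1.43388388e+00, -1.50539949e-05,
        1.18139107e+00, -1.78541560e-01]), 'qvel': array([ 1.19798369e-03, -9.62393891e-05,  3.37799961e-04, -1.22767127e-03,
        3.88483854e-04, -1.23268261e-03]), 'tau': array([ 1.81192736e-04, -4.40041924e+01, -1.76597857e+01,  6.33521006e-02,
        5.85227937e-02, -1.65051201e-04]), 'position': array([ 0.27717685, -0.55941605,  0.2405942 ]), 'tool_rot': array([ 0.60022997,  0.37339374,  0.60135022, -0.37239631]), 'force': array([ 0.43404404, -1.02135137,  0.3500141 ]), 'torque': array([-0.03633767, -0.03390876,  0.05485421]), 'finger_gap': 0.9968852509346027}
scene {'mtx': array([[489.06044587,   0.        , 253.79794811],
       [  0.        , 489.06044587, 195.25717433],
       [  0.        ,   0.        ,   1.        ]]), 'rvec': array([ 2.14376885,  1.399339  , -0.45172168]), 'tvec': array([-0.3209582 , -0.36217795,  1.44909929])}
slice_mid [([360.8, 149.5], 0.84), ([334.7, 125.5], 0.64), ([329.8, 178.0], 0.62), ([319.9, 145.9], 0.57)]
thick_mid [([282.7, 215.8],
[... 776 characters left out ...]
.4, 166.3], 0.94), ([293.5, 241.0], 0.23)]
nut_grip [([295.4, 133.8], 0.6), ([291.1, 239.3], 0.45)]
wrist {'mtx': array([[265.47623353,   0.        , 254.67693976],
       [  0.        , 265.47623353, 191.26770078],
       [  0.        ,   0.        ,   1.        ]]), 'mount': array([[-1.22494242e-03, -2.87879281e-01,  9.57665923e-01,
        -1.43430047e-01],
       [-2.55909721e-04, -9.57666519e-01, -2.87879787e-01,
         7.89932448e-02],
       [ 9.99999217e-01, -5.97712183e-04,  1.09941524e-03,
        -1.97548440e-04],
       [ 0.00000000e+00,  0.00000000e+00,  0.00000000e+00,
         1.00000000e+00]])}
slice_mid []
thick_mid []
long_mid []
quartz_mid []
stand []
seat []
nut_grip []
```

View pics/scene0.png

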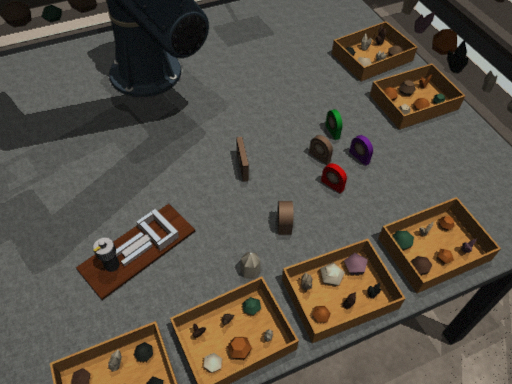

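View pics/side0.png

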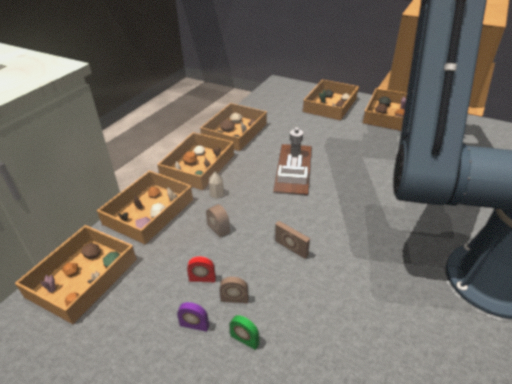

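```bash
cat > crop.py <<'E'
import cv2,sys
f,x0,y0,x1,y1,o=sys.argv[1],*map(int,sys.argv[2:6]),sys.argv[6]
im=cv2.imread(f)[y0:y1,x0:x1];s=min(800/(x1-x0),600/(y1-y0))
cv2.imwrite(o,cv2.resize(im,None,fx=s,fy=s,interpolation=cv2.INTER_CUBIC))
E
python3 crop.py pics/scene0.png 290 90 390 200 pics/c1.png;python3 crop.py pics/side0.png 150 230 280 350 pics/c2.png
```

```text
(no output)
```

View pics/c1.png

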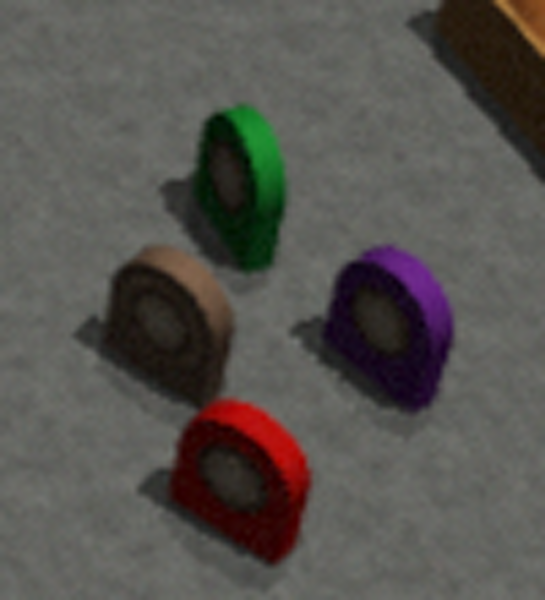

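View pics/c2.png

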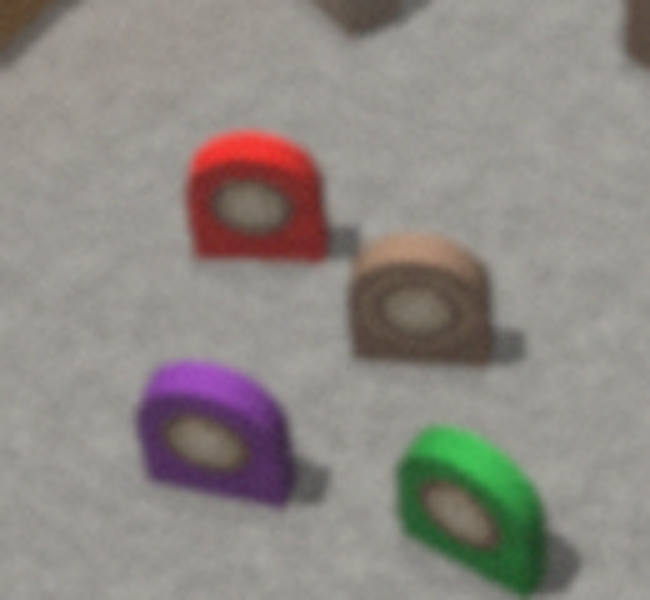

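Candidates in the scene picture: brown-grey arched slice (320,147), green (335,125), purple (361,150), red (334,178), thick arched (285,216), and long slab (242,160). By the description it is the brown one at (320,147), and the close crop confirms a thin, arched, brown-grey stone. The network ranked the purple one first, so I'm overruling it.

```bash
cat > h.py <<'E'
import numpy as np,cv2
from scipy.spatial.transform import Rotation as R
from rig import env
def cam(n):
    p=env.camera_params(n)
    if "rvec" in p: 
        return p["mtx"],cv2.Rodrigues(p["rvec"])[0],p["tvec"].reshape(3)
    s=env.read_state();q=s["tool_rot"];T=np.eye(4);T[:3,:3]=R.from_quat([q[1],q[2],q[3],q[0]]).as_matrix();T[:3,3]=s["position"]
    M=np.linalg.inv(T@p["mount"]);return p["mtx"],M[:3,:3],M[:3,3]
def at_z(c,uv,z):
    K,r,t=c;d=r.T@np.linalg.inv(K)@np.array([*uv,1.]);o=-r.T@t
    return o+d*(z-o[2])/d[2]
def proj(c,P):
    K,r,t=c;x=(np.atleast_2d(P)@r.T+t)@K.T;return x[:,:2]/x[:,2:]
def tri(cs,uvs):
    A=np.zeros((3,3));b=np.zeros(3)
    for (K,r,t),uv in zip(cs,uvs):
        d=r.T@np.linalg.inv(K)@np.array([*uv,1.]);d/=np.linalg.norm(d);o=-r.T@t;M=np.eye(3)-np.outer(d,d);A+=M;b+=M@o
    return np.linalg.solve(A,b)
E
python3 crop.py pics/scene0.png 70 195 205 300 pics/c3.png;python3 crop.py pics/side0.png 260 115 330 205 pics/c4.png
python3 - <<'E'
from h import *
a,b=cam("scene"),cam("side")
print("cam",-a[1].T@a[2],-b[1].T@b[2])
for c,u in((a,(309.3,151.5)),(a,(329.4,164)),(b,(221,301.4)),(b,(248,302.4))): print(at_z(c,u,0))
for n,u,v in(("slice",(319.9,145.9),(233.5,289.7)),("thick",(282.7,215.8),(216.4,220.7)),("long",(242.2,161.7),(292,239.9)),("quartz",(250.2,264.2),(213.2,186.6)),("nut",(105.2,248),(296.3,136.8)),("red",(334,178),(201,270)),("green",(334.7,125.5),(244,331)),("purple",(361,150),(193,317))):
    print(n,tri((a,b),(u,v)))
E
```

```text
cam [ 1.18424551 -0.18689746  0.94694651] [0.1939667  0.76806336 0.74132092]
[0.46883264 0.30065756 0.        ]
[0.52693619 0.32776819 0.        ]
[0.52052955 0.33135284 0.        ]
[ 4.66994500e-01  3.07081396e-01 -1.11022302e-16]
slice [0.49387975 0.31528715 0.0389314 ]
thick [0.64402049 0.14047715 0.02995591]
long [0.44998515 0.11743845 0.0255656 ]
quartz [0.72760393 0.02327355 0.02852983]
nut [ 0.59615573 -0.24717695  0.0776932 ]
red [0.59123522 0.29868371 0.03130119]
green [0.43338345 0.38895981 0.0283145 ]
purple [0.53842448 0.40721735 0.03001238]
```

View pics/c3.png

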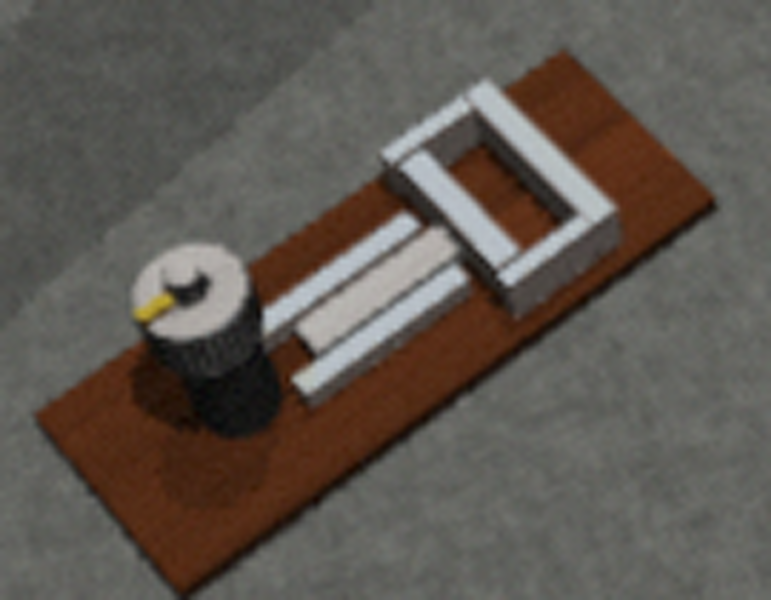

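View pics/c4.png

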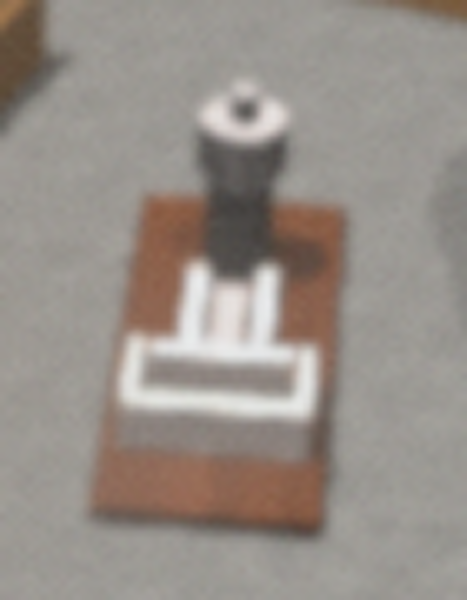

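The scene view shows the nut at (105,248) with its brass rib pointing away from the slot. The slot frame is at about (155,230). The side view agrees. Next I fit the stand pose.

```bash
python3 - <<'E'
from h import *
from scipy.optimize import least_squares
a,b=cam("scene"),cam("side")
S=lambda l:[(70+x/5.71,195+y/5.71) for x,y in l]; D=lambda l:[(260+x/6.67,115+y/6.67) for x,y in l]
A=S([(565,50),(715,203),(185,597),(38,415)]);B=D([(322,520),(93,515),(147,195),(345,205)])
print([at_z(a,u,.01)[:2] for u in A],[at_z(b,u,.01)[:2] for u in B])
def M(p):
    x,y,t=p;r=np.array([[np.cos(t),-np.sin(t)],[np.sin(t),np.cos(t)]]);
    return lambda P:np.c_[np.array(P)[:,:2]@r.T+[x,y],np.array(P)[:,2]]
def run(A,B):
  # A order: far end = slot end (+y): corners -x? try both
  best=None
  for t0 in np.arange(0,6.28,.5):
    # A: (1st,2nd)= slot end corners ; scene 1st on robot side
    P=[(-.05,.125,.01),(.05,.125,.01),(.05,-.125,.01),(-.05,-.125,.01)]
    Q=[(-.05,.125,.01),(.05,.125,.01),(.05,-.125,.01),(-.05,-.125,.01)]
    f=lambda p:np.r_[(proj(a,M(p)(P))-A).ravel(),(proj(b,M(p)(Q))-B).ravel()]
    r=least_squares(f,[.6,-.2,t0])
    if best is None or r.cost<best.cost:best=r
  return best
for A2 in(A,):
  r=run(np.array(A2),np.array(B));print(r.x,r.cost,r.fun.round(1))
  m=M(r.x);pts=m([(0,.061,.01),(0,-.065,.078),(0,-.065,.1)]);print(pts,proj(a,pts),proj(b,pts))
nt=at_z(a,(70+190/5.71,195+293/5.71),.093);rb=at_z(a,(70+153/5.71,195+305/5.71),.094);print(nt,rb)
d=rb-nt;print("rib ang",np.arctan2(d[1],d[0]),"y axis",r.x[2]+np.pi/2)
E
```

```text
[array([ 0.49121132, -0.08590158]), array([ 0.58639342, -0.05469375]), array([ 0.66875999, -0.28656266]), array([ 0.57398247, -0.3195098 ])] [array([ 0.48754547, -0.08827566]), array([ 0.57567586, -0.04787231]), array([ 0.66090343, -0.28668311]), array([ 0.5697932 , -0.32175129])]
[ 0.57744614 -0.18676397  6.62674194] 7.156069539434084 [-0.4 -0.9  0.4 -1.7 -0.8 -0.7 -1.  -0.3 -0.6  0.4 -1.5 -1.5 -1.5 -0.6
 -0.8 -0.1]
[[ 0.55689902 -0.12932865  0.01      ]
 [ 0.59934061 -0.24796554  0.078     ]
 [ 0.59934061 -0.24796554  0.1       ]] [[159.61180223 231.57761875]
 [105.20047658 249.3226495 ]
 [102.65915284 243.72164518]] [[291.63729333 178.46514035]
 [295.48301115 136.33418851]
 [295.82328304 130.10191313]]
[ 0.60099559 -0.24877619  0.093     ] [ 0.60132649 -0.261731    0.094     ]
rib ang -1.5452589290648198 y axis 8.197538266568909
```

```bash
cat >> h.py <<'E'
def plan(yawz,pos):
    "shift (norm.) and turn (norm.) to tool down with tool z along yawz deg (mod 180 nearest)"
    s=env.read_state();q=s["tool_rot"];C=R.from_quat([q[1],q[2],q[3],q[0]])
    out=[]
    for y in(yawz,yawz+180):
        z=np.array([np.cos(np.radians(y)),np.sin(np.radians(y)),0]);x=np.array([0,0,-1.]);G=R.from_matrix(np.c_[x,np.cross(z,x),z])
        rv=(G*C.inv()).as_rotvec();out.append(rv)
    d=(np.array(pos)-s["position"])/.12
    print("t",s["time_s"],"pos",s["position"].round(4),"z yaw",np.degrees(np.arctan2(*C.as_matrix()[1::-1,2])).round(1),"xax",C.as_matrix()[:,0].round(3),"j",s["joint_pos"].round(2),"F",s["force"].round(1),"gap",round(s["finger_gap"],3))
    for rv in out: print("shift",d.round(3),"turn",(rv/(np.pi/2)).round(3))
E
python3 -c "
from h import *
plan(115,[.495,.317,.2])"
```

```text
t 1.2 pos [ 0.2774 -0.5601  0.2415] z yaw -63.7 xax [-0.  0. -1.] j [-1.29  0.53  1.43 -0.    1.18 -0.18] F [-0.2 -0.3 -0.6] gap 0.997
shift [ 1.813  7.309 -0.346] turn [ 0.    -0.     1.985]
shift [ 1.813  7.309 -0.346] turn [-0.    -0.    -0.015]
```

>>> drive_tool([
  [[1, 1, 0, 0, 0, 0, 0.5], [1, 1, 0, 0, 0, 0, 0.5], [1, 1, 0, 0, 0, 0, 0.5], [1, 1, 0, 0, 0, 0, 0.5]],
])

```text
time_s: 1.6
position: [0.3998, -0.4364, 0.2416]
tool_rot: [0.601, 0.373, 0.602, -0.371]
force: [0.4, -0.4, -0.4]
finger_gap: 0.726
```

>>> drive_tool([
  [[0.8, 1, 0, 0, 0, 0, 0.5], [0.8, 1, 0, 0, 0, 0, 0.5], [0.8, 1, 0, 0, 0, 0, 0.5], [0.8, 1, 0, 0, 0, 0, 0.5]],
])

```text
time_s: 2.0
position: [0.4983, -0.3116, 0.2417]
tool_rot: [0.602, 0.372, 0.603, -0.369]
force: [0.0, -1.7, -0.1]
finger_gap: 0.505
```

>>> drive_tool([
  [[0, 1, 0, 0, 0, 0, 0.5], [0, 1, 0, 0, 0, 0, 0.5], [0, 1, 0, 0, 0, 0, 0.5]],
])

```text
time_s: 2.3
position: [0.4971, -0.1883, 0.2414]
tool_rot: [0.601, 0.372, 0.604, -0.368]
force: [-0.2, 0.1, -0.1]
finger_gap: 0.5
```

>>> drive_tool([
  [[0, 1, 0, 0, 0, 0, 0.5], [0, 1, 0, 0, 0, 0, 0.5], [0, 1, 0, 0, 0, 0, 0.5]],
])

```text
time_s: 2.6
position: [0.4959, -0.0652, 0.2415]
tool_rot: [0.601, 0.371, 0.605, -0.367]
force: [0.1, -0.7, 0.1]
finger_gap: 0.503
```

>>> drive_tool([
  [[0, 1, 0, 0, 0, 0, 0.5], [0, 1, 0, 0, 0, 0, 0.5], [0, 1, 0, 0, 0, 0, 0.5]],
])

```text
time_s: 2.9
position: [0.4951, 0.0576, 0.2416]
tool_rot: [0.601, 0.371, 0.606, -0.366]
force: [-0.1, 0.1, -0.4]
finger_gap: 0.503
```

>>> drive_tool([
  [[0, 1, 0, 0, 0, 0, 0.5], [0, 1, 0, 0, 0, 0, 0.5], [0, 1, 0, 0, 0, 0, 0.5]],
])

```text
time_s: 3.2
position: [0.495, 0.1804, 0.2419]
tool_rot: [0.602, 0.37, 0.606, -0.365]
force: [-0.1, -0.4, 0.5]
finger_gap: 0.498
```

>>> drive_tool([
  [[0, 1, 0, 0, 0, 0, 0.5], [0, 1, 0, 0, 0, 0, 0.5], [0, 1, 0, 0, 0, 0, 0.5], [0, 1, 0, 0, 0, 0, 0.5]],
])

```text
time_s: 3.6
position: [0.4951, 0.3031, 0.2419]
tool_rot: [0.603, 0.37, 0.607, -0.364]
force: [-0.9, 0.7, 0.2]
finger_gap: 0.498
```

```bash
python3 - <<'E'
from h import *
plan(115,[.495,.317,.2])
c=cam("wrist");im=env.snapshot("wrist");cv2.imwrite("pics/w1.png",im);np.save("w1.npy",np.array([0]))
import pickle;pickle.dump(c,open("w1.pkl","wb"))
print([(d["pixel"],d["score"]) for d in env.find_in("wrist","slice_mid")])
E
python3 crop.py pics/w1.png 130 80 400 300 pics/w1c.png
```

```text
t 3.6 pos [0.4951 0.3031 0.2419] z yaw -62.4 xax [-0.    0.01 -1.  ] j [0.35 0.47 1.55 0.01 1.12 1.44] F [-0.9  0.7  0.2] gap 0.498
shift [-0.001  0.115 -0.349] turn [ 0.    -0.01   1.972]
shift [-0.001  0.115 -0.349] turn [-0.006 -0.    -0.028]
[([196.8, 102.8], 0.88), ([249.6, 167.9], 0.87), ([295.9, 110.0], 0.82), ([177.9, 184.4], 0.7)]
```

View pics/w1.png

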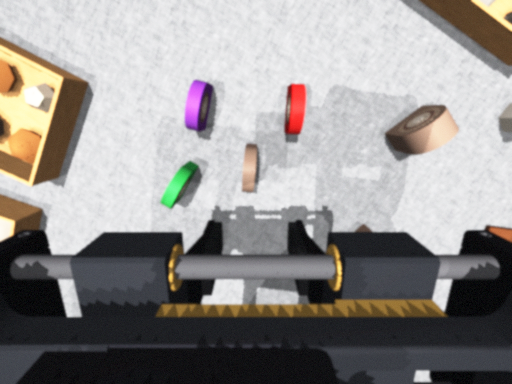

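Wrist view: the brown slice is at (250,168), with green (180,184), purple (198,106) and red (295,109) around it. Zooming in to measure.

```bash
python3 crop.py pics/w1.png 215 130 285 205 pics/w1c.png
```

```text
(no output)
```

View pics/w1c.png

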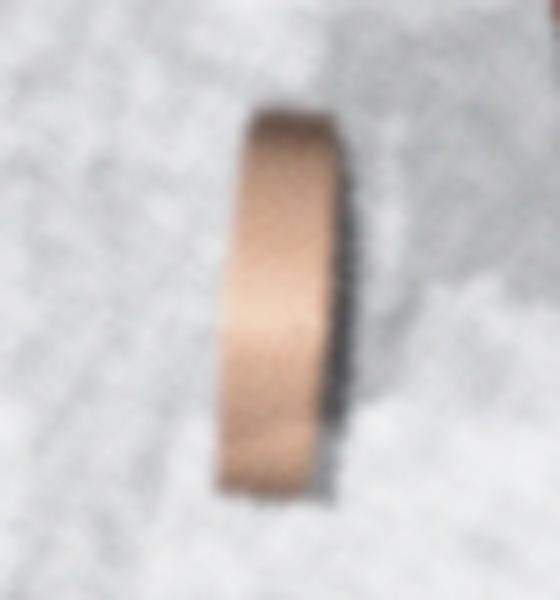

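```bash
cat > fit.py <<'E'
from h import *
import pickle,sys
from scipy.optimize import minimize
def verts(z0=0.0):
    o=[(-.03,0),(.03,0)]+[(.03*np.cos(t),.04+.03*np.sin(t)) for t in np.linspace(0,np.pi,17)]
    return np.array([(x,y,z+z0) for x,z in o for y in(-.0075,.0075)])
def fit(c,mask,box,p0,z0=0.,s=6):
    x0,y0,x1,y1=box;m=cv2.resize(mask[y0:y1,x0:x1].astype(np.float32),None,fx=s,fy=s,interpolation=cv2.INTER_CUBIC)>.5
    V=verts(z0)
    def f(p):
        t=p[2];r=np.array([[np.cos(t),-np.sin(t)],[np.sin(t),np.cos(t)]]);W=V.copy();W[:,:2]=V[:,:2]@r.T+p[:2]
        u=(proj(c,W)-[x0,y0]+.5)*s-.5;h=cv2.convexHull((u*16).round().astype(np.int32));k=np.zeros(m.shape,np.uint8);cv2.fillConvexPoly(k,h,1,cv2.LINE_8,4)
        k=k>0;return 1-(k&m).sum()/(k|m).sum()
    sim=np.array([p0]*4,float);sim[1,0]+=.006;sim[2,1]+=.006;sim[3,2]+=.1
    r=minimize(f,p0,method="Nelder-Mead",options=dict(initial_simplex=sim,xatol=1e-4,fatol=1e-4));return r.x,1-r.fun
def brown(im,box,lo):
    g=im.astype(int);m=((g[...,2]-g[...,0])>lo);k=np.zeros(m.shape,bool);x0,y0,x1,y1=box;k[y0:y1,x0:x1]=m[y0:y1,x0:x1]
    n,l,st,_=cv2.connectedComponentsWithStats(k.astype(np.uint8));return l==1+np.argmax(st[1:,4])
E
python3 - <<'E'
from fit import *
for n,c,f,b in(("w",pickle.load(open("w1.pkl","rb")),"pics/w1.png",(235,135,270,200)),("sc",cam("scene"),"pics/scene0.png",(302,128,334,163)),("si",cam("side"),"pics/side0.png",(216,272,254,306))):
  for lo in(12,20,30):
    m=brown(cv2.imread(f),b,lo);x,i=fit(c,m,b,[.495,.317,.436]);print(n,lo,m.sum(),x.round(4),np.degrees(x[2]).round(1),round(i,3))
E
```

```text
w 12 650 [0.4965 0.3139 0.3986] 22.8 0.885
w 20 608 [0.4961 0.3138 0.3987] 22.8 0.901
w 30 553 [0.4979 0.3143 0.3962] 22.7 0.874
sc 12 213 [ 0.4941  0.3238 -0.0307] -1.8 0.47
sc 20 110 [0.4591 0.3538 0.1172] 6.7 0.337
sc 30 85 [0.4594 0.3562 0.1186] 6.8 0.282
si 12 719 [0.4988 0.3126 0.4267] 24.4 0.944
si 20 600 [0.5003 0.3129 0.4692] 26.9 0.862
si 30 155 [0.5227 0.2727 0.4596] 26.3 0.418
```

>>> drive_tool([
  [[0.015, 0.085, -0.4, -0.006, 0, -0.046, 0.5], [0.015, 0.085, -0.8, -0.006, 0, -0.046, 0.5], [0.015, 0.085, -0.8, -0.006, 0, -0.046, 0.5]],
])

```text
time_s: 4.0
position: [0.4921, 0.3065, 0.1394]
tool_rot: [0.587, 0.384, 0.593, -0.395]
force: [-1.7, -0.3, -0.5]
finger_gap: 0.504
```

```bash
python3 - <<'E'
from fit import *
plan(-66.5,[.497,.3133,.048])
c=cam("wrist");im=env.snapshot("wrist");cv2.imwrite("pics/w2.png",im);pickle.dump(c,open("w2.pkl","wb"))
E
```

```text
t 4.0 pos [0.4921 0.3065 0.1394] z yaw -66.9 xax [-0.017 -0.008 -1.   ] j [ 0.37  0.61  1.63 -0.    0.93  1.53] F [-1.7 -0.3 -0.5] gap 0.504
shift [ 0.041  0.056 -0.762] turn [ 0.005 -0.011  0.004]
shift [ 0.041  0.056 -0.762] turn [-0.016 -0.008 -1.996]
```

View pics/w2.png

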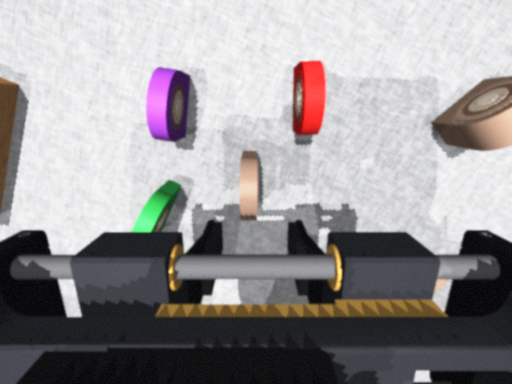

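The slice (249,185) sits between the fingers' columns, with green clear to the left at (157,207). Refitting from here.

```bash
python3 - <<'E'
from fit import *
b=(225,145,275,225)
for lo in(12,20,30):
    m=brown(cv2.imread("pics/w2.png"),b,lo);x,i=fit(pickle.load(open("w2.pkl","rb")),m,b,[.497,.313,.41]);print(m.sum(),x.round(4),np.degrees(x[2]).round(1),round(i,3))
E
```

```text
1294 [0.497  0.3143 0.3902] 22.4 0.906
1219 [0.4972 0.3143 0.399 ] 22.9 0.9
1097 [0.4994 0.3153 0.3962] 22.7 0.883
```

>>> drive_tool([
  [[0.045, 0.062, -0.1, 0.005, -0.011, 0, 0.5], [0.045, 0.062, -0.4, 0.005, -0.011, 0, 0.5], [0.045, 0.062, -0.65, 0.005, -0.011, 0, 0.5], [0.045, 0.062, -0.76, 0.005, -0.011, 0, 0.5], [0.045, 0.062, -0.76, 0.005, -0.011, 0, 0.5]],
])

```text
time_s: 4.55
position: [0.5005, 0.3143, 0.0522]
tool_rot: [0.591, 0.392, 0.588, -0.388]
force: [-0.4, -0.0, 0.0]
finger_gap: 0.501
```

```bash
python3 - <<'E'
from fit import *
plan(-67,[.4975,.314,.048])
im=env.snapshot("wrist");cv2.imwrite("pics/w3.png",im)
E
```

```text
t 4.55 pos [0.5005 0.3143 0.0522] z yaw -66.9 xax [ 0.007  0.003 -1.   ] j [ 0.37  0.75  1.66 -0.    0.73  1.54] F [-0.4 -0.   0. ] gap 0.501
shift [-0.025 -0.003 -0.035] turn [-0.002  0.004 -0.001]
shift [-0.025 -0.003 -0.035] turn [-0.007 -0.003  1.999]
```

View pics/w3.png

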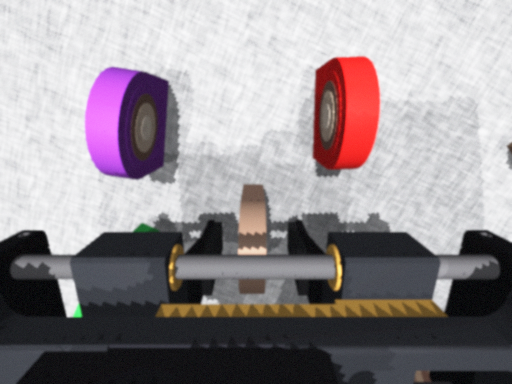

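The slice (253,235) is centred between the fingers. Closing.

>>> drive_tool([
  [[-0.025, 0, -0.03, -0.002, 0.004, 0, 0.5], [-0.025, 0, -0.03, -0.002, 0.004, 0, 0], [-0.025, 0, -0.03, -0.002, 0.004, 0, 0], [-0.025, 0, -0.03, -0.002, 0.004, 0, 0], [-0.025, 0, -0.03, -0.002, 0.004, 0, 0]],
])

```text
time_s: 5.1
position: [0.4983, 0.315, 0.0499]
tool_rot: [0.591, 0.391, 0.589, -0.389]
force: [-0.0, 0.6, -0.4]
finger_gap: 0.225
```

>>> drive_tool([
  [[0, 0, 0, 0, 0, 0, 0], [0, 0, 0, 0, 0, 0, 0]],
])

```text
time_s: 5.3
position: [0.4982, 0.315, 0.0498]
tool_rot: [0.591, 0.39, 0.589, -0.389]
force: [-0.5, -0.1, 0.1]
finger_gap: 0.169
```

```bash
python3 - <<'E'
from fit import *
plan(-67,[.4975,.314,.17])
E
```

```text
t 5.3 pos [0.4982 0.315  0.0498] z yaw -66.9 xax [ 0.003  0.    -1.   ] j [ 0.37  0.75  1.66 -0.    0.73  1.54] F [-0.5 -0.1  0.1] gap 0.169
shift [-0.006 -0.008  1.001] turn [-0.     0.002 -0.001]
shift [-0.006 -0.008  1.001] turn [-0.003 -0.     1.999]
```

>>> drive_tool([
  [[0, 0, 0.4, 0, 0, 0, 0], [0, 0, 0.8, 0, 0, 0, 0], [0, 0, 1, 0, 0, 0, 0], [0, 0, 1, 0, 0, 0, 0]],
])

```text
time_s: 5.7
position: [0.5006, 0.3161, 0.1737]
tool_rot: [0.593, 0.393, 0.587, -0.386]
force: [-1.0, -0.8, -2.1]
finger_gap: 0.173
```

>>> drive_tool([
  [[0.1, -0.3, 0, 0, 0, -0.038, 0], [0.12, -0.7, 0, 0, 0, -0.038, 0], [0.12, -1, 0, 0, 0, -0.038, 0], [0.12, -1, 0, 0, 0, -0.038, 0]],
])

```text
time_s: 6.1
position: [0.5135, 0.1919, 0.1716]
tool_rot: [0.579, 0.41, 0.576, -0.407]
force: [-0.2, 0.9, -1.7]
finger_gap: 0.172
```

>>> drive_tool([
  [[0.1, -0.4, 0, 0, 0, 0, 0], [0.12, -0.8, 0, 0, 0, 0, 0], [0.12, -1, 0, 0, 0, 0, 0], [0.12, -1, 0, 0, 0, 0, 0]],
])

```text
time_s: 6.5
position: [0.5275, 0.0694, 0.1701]
tool_rot: [0.577, 0.41, 0.575, -0.409]
force: [0.2, 0.5, -1.6]
finger_gap: 0.172
```

>>> drive_tool([
  [[0.1, -0.4, 0, 0, 0, 0, 0], [0.12, -0.8, 0, 0, 0, 0, 0], [0.12, -1, 0, 0, 0, 0, 0], [0.12, -1, 0, 0, 0, 0, 0]],
])

```text
time_s: 6.9
position: [0.5423, -0.0523, 0.1691]
tool_rot: [0.576, 0.411, 0.575, -0.41]
force: [0.3, -0.1, -1.8]
finger_gap: 0.165
```

```bash
python3 - <<'E'
from fit import *
plan(-70.3,[.557,-.1293,.17])
im=env.snapshot("wrist");cv2.imwrite("pics/w4.png",im)
E
```

```text
t 6.9 pos [ 0.5423 -0.0523  0.1691] z yaw -71.0 xax [ 0.003  0.    -1.   ] j [-0.3   0.52  1.71  0.    0.91  0.94] F [ 0.3 -0.1 -1.8] gap 0.165
shift [ 0.123 -0.642  0.008] turn [-0.     0.002  0.008]
shift [ 0.123 -0.642  0.008] turn [ 0.003  0.    -1.992]
```

View pics/w4.png

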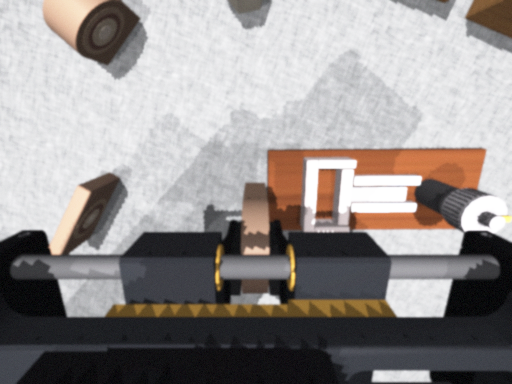

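The wrist view shows the held slice (256,215), the slot frame (303–356, 158–228) and the nut at (475,210). I use it to refine the stand pose.

```bash
python3 crop.py pics/w4.png 240 140 400 240 pics/w4c.png; python3 crop.py pics/w4.png 380 130 512 240 pics/w4d.png; python3 - <<'E'
from fit import *
pickle.dump(cam("wrist"),open("w4.pkl","wb"))
E
```

```text
(no output)
```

View pics/w4c.png

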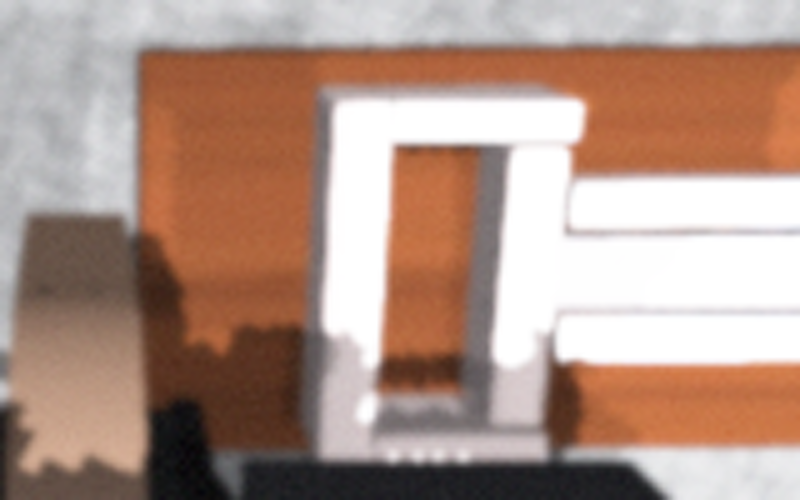

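View pics/w4d.png

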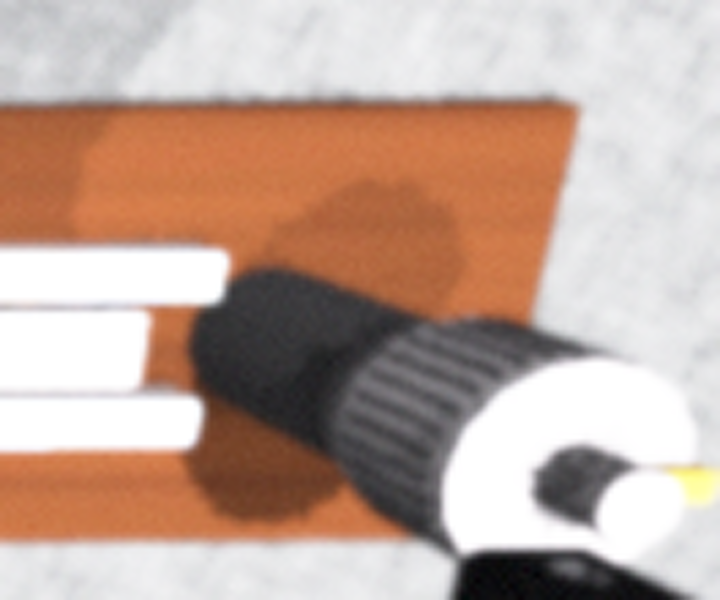

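```bash
python3 - <<'E'
from fit import *
from scipy.optimize import least_squares
c=pickle.load(open("w4.pkl","rb"));S=lambda l:[(240+x/5,140+y/5) for x,y in l]
uv=np.array(S([(142,52),(392,145),(373,430)])+[(486,159.4)])
P=np.array([(.05,.125,.01),(.034,.0725,.035),(-.034,.0725,.035),(.05,-.125,.01)])
def m(p,P):
    t=p[2];r=np.array([[np.cos(t),-np.sin(t)],[np.sin(t),np.cos(t)]]);W=P.copy();W[:,:2]=P[:,:2]@r.T+p[:2];return W
r=least_squares(lambda p:(proj(c,m(p,P))-uv).ravel(),[.577,-.187,.344]);print(r.x,np.degrees(r.x[2]),r.fun.round(2))
print(m(r.x,np.array([(0,.061,.01),(0,-.065,.078)])))
t=r.x[2]
for u in S([(510,145),(495,425)]):
    w=at_z(c,u,.035)[:2]-r.x[:2];print("slid jaw local",w@np.array([[np.cos(t),-np.sin(t)],[np.sin(t),np.cos(t)]]))
# slice fit in hand
b=(240,180,275,232)
V=verts(.1691-.0498)
ct=np.array([.5423,-.0523]);
for off in(-.004,-.002,0,.002,.004):
  p=[ct[0]+off*np.cos(.33),ct[1]+off*np.sin(.33),np.radians(19.0)]
  q=m(p,V);u=proj(c,q);print(off,u.min(0).round(1),"x range at top rows",u[:,0].min().round(1),u[:,0].max().round(1))
E
```

```text
[ 0.57105705 -0.18770693  0.29024911] 16.63004872450422 [ 0.92 -1.23  0.51  0.46 -2.34  2.05  0.88 -1.02]
[[ 0.55359941 -0.1292584   0.01      ]
 [ 0.58965946 -0.24998815  0.078     ]]
slid jaw local [0.0355304  0.04798667]
slid jaw local [-0.02897209  0.04258549]
-0.004 [244.4 184.8] x range at top rows 244.4 272.7
-0.002 [244.4 182.2] x range at top rows 244.4 272.8
0 [244.3 179.7] x range at top rows 244.3 272.9
0.002 [244.3 177.1] x range at top rows 244.3 273.0
0.004 [244.3 174.5] x range at top rows 244.3 273.1
```

```bash
python3 - <<'E'
from fit import *
from scipy.optimize import least_squares
c=pickle.load(open("w4.pkl","rb"));S=lambda l:[(240+x/5,140+y/5) for x,y in l]
uv=np.array(S([(142,52),(392,145),(376,430)])+[(486,149.4)])
P=np.array([(.05,.125,.01),(.034,.0725,.035),(-.034,.0725,.035),(.05,-.125,.01)])
def m(p,P):
    t=p[2];r=np.array([[np.cos(t),-np.sin(t)],[np.sin(t),np.cos(t)]]);W=P.copy();W[:,:2]=P[:,:2]@r.T+p[:2];return W
r=least_squares(lambda p:(proj(c,m(p,P))-uv).ravel(),[.577,-.187,.344]);print(r.x,np.degrees(r.x[2]),r.fun.round(2))
print(m(r.x,np.array([(0,.061,.01),(0,-.065,.078)])))
t=r.x[2]
for u in S([(510,145),(495,425)]):
    w=at_z(c,u,.035)[:2]-r.x[:2];print("slid jaw local",w@np.array([[np.cos(t),-np.sin(t)],[np.sin(t),np.cos(t)]]))
E
```

```text
[ 0.57549755 -0.18692719  0.33644412] 19.27682783405494 [-0.59 -0.1  -0.29 -0.59 -0.93  1.18  1.83  0.  ]
[[ 0.55535946 -0.12934718  0.01      ]
 [ 0.59695617 -0.24828293  0.078     ]]
slid jaw local [0.0332595  0.04702467]
slid jaw local [-0.0314236   0.04460787]
```

>>> drive_tool([
  [[0.1, -0.35, 0, 0, 0, 0.004, 0], [0.127, -0.645, 0, 0, 0, 0.004, 0], [0.127, -0.645, -0.2, 0, 0, 0.004, 0], [0.127, -0.645, -0.4, 0, 0, 0.004, 0], [0.127, -0.645, -0.4, 0, 0, 0.004, 0]],
])

```text
time_s: 7.45
position: [0.5541, -0.1244, 0.1176]
tool_rot: [0.574, 0.408, 0.581, -0.408]
force: [-0.6, 0.5, -2.0]
finger_gap: 0.174
```

```bash
python3 - <<'E'
from fit import *
plan(-70.6,[.5575,-.1297,.0605])
for n in("wrist","scene","side"):
    im=env.snapshot(n);cv2.imwrite(f"pics/{n}5.png",im)
E
python3 crop.py pics/scene5.png 90 150 230 300 pics/s5c.png
python3 crop.py pics/wrist5.png 180 120 420 260 pics/w5c.png
python3 crop.py pics/side5.png 240 90 340 210 pics/d5c.png
```

```text
t 7.45 pos [ 0.5541 -0.1244  0.1176] z yaw -70.5 xax [-0.007  0.006 -1.   ] j [-0.42  0.63  1.68  0.    0.85  0.81] F [-0.6  0.5 -2. ] gap 0.174
shift [ 0.029 -0.044 -0.476] turn [-0.004 -0.004 -0.001]
shift [ 0.029 -0.044 -0.476] turn [ 0.007 -0.006  1.999]
```

View pics/w5c.png

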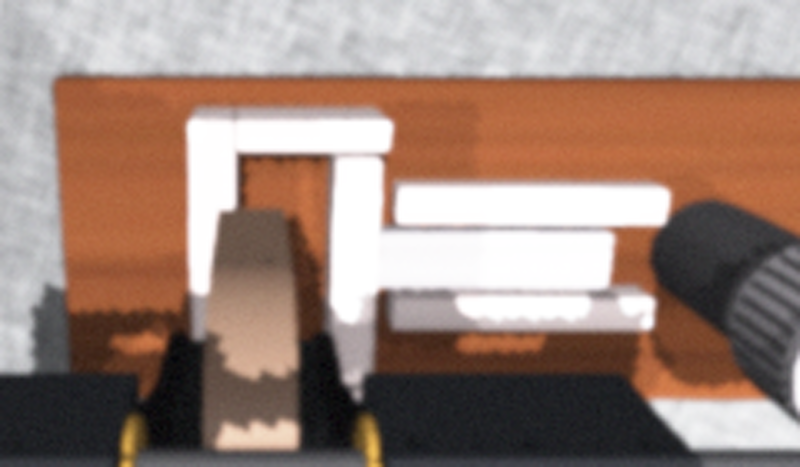

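View pics/s5c.png

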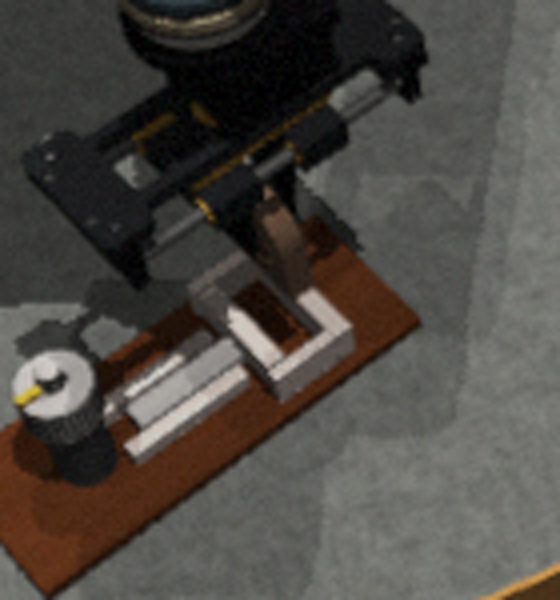

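View pics/d5c.png

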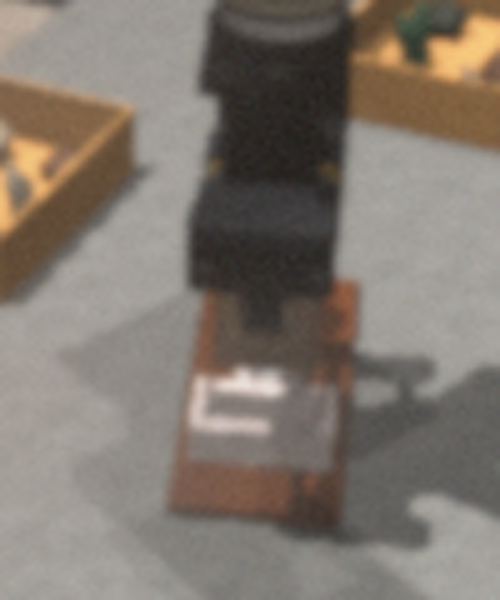

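Wrist crop: the slice (255,330) is over the slot but slightly short of the target because of lag. I do one more check of the stand before inserting.

```bash
python3 - <<'E'
from fit import *
from scipy.optimize import least_squares
c=cam("wrist");S=lambda l:[(180+x/3.333,120+y/3.333) for x,y in l]
uv=np.array(S([(55,78),(239,155)]));P=np.array([(.05,.125,.01),(.034,.0725,.035)])
t=np.radians(19.4);r=np.array([[np.cos(t),-np.sin(t)],[np.sin(t),np.cos(t)]])
for u,p in zip(uv,P):
    o=at_z(c,u,p[2])[:2]-r@p[:2]; print("stand",o,"seat",o+r@[0,.061],"nut",o+r@[0,-.065])
for u in S([(331,160),(395,185),(388,150)]): print("local",(at_z(c,u,.035)[:2]-[.5757,-.187])@r)
E
```

```text
stand [ 0.58037077 -0.19178476] seat [ 0.56010894 -0.13424818] nut [ 0.60196124 -0.25309423]
stand [ 0.579307   -0.19242997] seat [ 0.55904517 -0.13489339] nut [ 0.60089747 -0.25373944]
local [0.03430759 0.04186752]
local [0.02756915 0.02462027]
local [0.03701739 0.02692933]
```

```bash
python3 - <<'E'
from fit import *
plan(-70.6,[.5575,-.1297,.0605])
c=cam("wrist");im=env.snapshot("wrist");cv2.imwrite("pics/w6.png",im);pickle.dump(c,open("w6.pkl","wb"));print(env.read_state()["position"])
E
python3 crop.py pics/w6.png 180 120 420 260 pics/w6c.png
```

```text
t 7.6 pos [ 0.5572 -0.1262  0.1214] z yaw -70.5 xax [ 0.002  0.002 -1.   ] j [-0.42  0.62  1.67  0.    0.85  0.81] F [ 0.2 -0.8 -2.2] gap 0.172
shift [ 0.002 -0.029 -0.507] turn [-0.001  0.001 -0.001]
shift [ 0.002 -0.029 -0.507] turn [-0.002 -0.002  1.999]
[ 0.55762615 -0.12670698  0.12188856]
```

View pics/w6c.png

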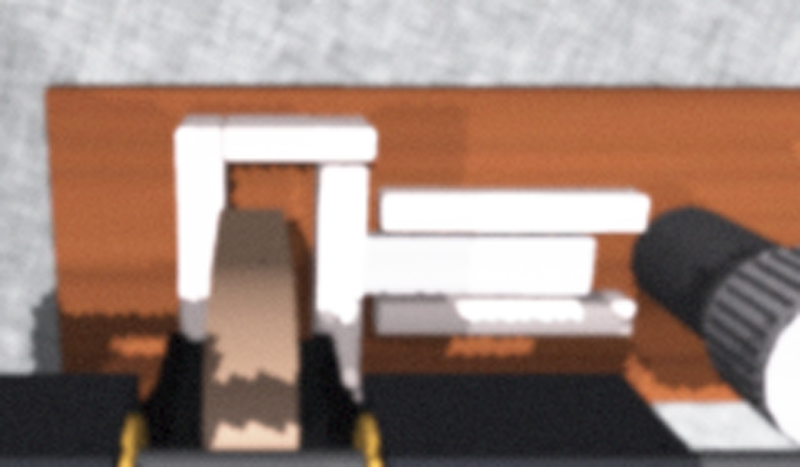

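```bash
python3 - <<'E'
from fit import *
c=pickle.load(open("w6.pkl","rb"));S=lambda l:[(180+x/3.333,120+y/3.333) for x,y in l]
uv=np.array(S([(47,88),(226,163)]));P=np.array([(.05,.125,.01),(.034,.0725,.035)])
t=np.radians(19.4);r=np.array([[np.cos(t),-np.sin(t)],[np.sin(t),np.cos(t)]])
for u,p in zip(uv,P):
    o=at_z(c,u,p[2])[:2]-r@p[:2]; print("stand",o,"seat",o+r@[0,.061],"nut",o+r@[0,-.065])
for u in S([(318,165)]): print("local",(at_z(c,u,.035)[:2]-[.5757,-.187])@r)
E
```

```text
stand [ 0.57687449 -0.19040608] seat [ 0.55661266 -0.1328695 ] nut [ 0.59846496 -0.25171555]
stand [ 0.57613044 -0.18989986] seat [ 0.55586861 -0.13236328] nut [ 0.59772091 -0.25120934]
local [0.03295454 0.0452704 ]
```

>>> drive_tool([
  [[0, -0.03, -0.1, 0, 0, 0, 0], [0, -0.03, -0.15, 0, 0, 0, 0], [0, -0.03, -0.15, 0, 0, 0, 0], [0, -0.03, -0.15, 0, 0, 0, 0], [0, -0.03, -0.15, 0, 0, 0, 0]],
])

```text
time_s: 8.15
position: [0.5577, -0.1305, 0.1041]
tool_rot: [0.578, 0.409, 0.577, -0.407]
force: [0.1, 0.4, -1.0]
finger_gap: 0.166
```

```bash
python3 - <<'E'
from fit import *
plan(-70.6,[.5575,-.1297,.0605])
c=cam("wrist");im=env.snapshot("wrist");cv2.imwrite("pics/w7.png",im);pickle.dump(c,open("w7.pkl","wb"));print(env.read_state()["position"])
E
python3 crop.py pics/w7.png 180 120 340 240 pics/w7c.png
```

```text
t 8.15 pos [ 0.5577 -0.1305  0.1041] z yaw -70.5 xax [ 0.003  0.001 -1.   ] j [-0.43  0.65  1.68  0.    0.81  0.8 ] F [ 0.1  0.4 -1. ] gap 0.166
shift [-0.002  0.006 -0.363] turn [-0.001  0.002 -0.001]
shift [-0.002  0.006 -0.363] turn [-3.000e-03 -1.000e-03  1.999e+00]
[ 0.55776324 -0.13047483  0.10411816]
```

View pics/w7c.png

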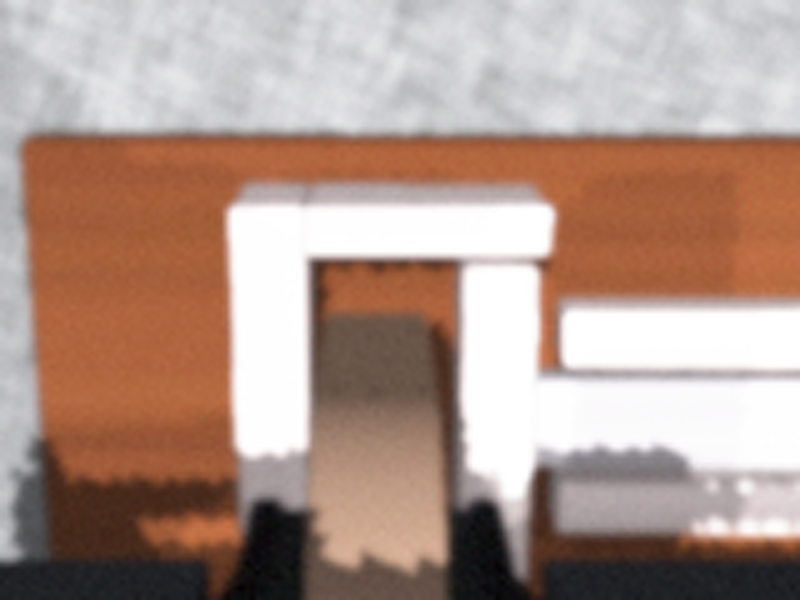

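```bash
python3 - <<'E'
from fit import *
c=pickle.load(open("w7.pkl","rb"));S=lambda l:[(180+x/5,120+y/5) for x,y in l]
uv=np.array(S([(24,140),(309,258)]));P=np.array([(.05,.125,.01),(.034,.0725,.035)])
t=np.radians(19.4);r=np.array([[np.cos(t),-np.sin(t)],[np.sin(t),np.cos(t)]])
for u,p in zip(uv,P):
    o=at_z(c,u,p[2])[:2]-r@p[:2]; print("stand",o,"seat",o+r@[0,.061],"nut",o+r@[0,-.065])
tcp=np.array([.5577,-.1305])
for u in S([(309,258),(309,440),(460,262),(462,440)]): print("rel TCP in slot axes",((at_z(c,u,.035)[:2]-tcp)@r).round(4))
V=verts(.1041-.0498)
for off in(-.003,-.0015,0):
  W=V.copy();W[:,0]+=off;tt=np.radians(19.5);W[:,:2]=W[:,:2]@np.array([[np.cos(tt),np.sin(tt)],[-np.sin(tt),np.cos(tt)]])+tcp
  u=(proj(c,W)-[180,120])*5;print(off,u.min(0).round(0),u[:4].round(0).tolist())
E
```

```text
stand [ 0.57675872 -0.19029631] seat [ 0.55649689 -0.13275973] nut [ 0.5983492  -0.25160578]
stand [ 0.57654785 -0.18953217] seat [ 0.55628602 -0.13199559] nut [ 0.59813832 -0.25084164]
rel TCP in slot axes [0.0322 0.0106]
rel TCP in slot axes [0.0005 0.0109]
rel TCP in slot axes [ 0.0315 -0.0142]
rel TCP in slot axes [ 0.0006 -0.0151]
-0.003 [303. 319.] [[419.0, 673.0], [328.0, 674.0], [423.0, 319.0], [324.0, 319.0]]
-0.0015 [303. 309.] [[419.0, 665.0], [327.0, 665.0], [423.0, 309.0], [323.0, 309.0]]
0 [303. 300.] [[419.0, 657.0], [327.0, 657.0], [423.0, 300.0], [323.0, 300.0]]
```

The arm has settled. The slice is centred along the slot to within about 0.5 mm, with 3 mm and 7 mm clearance across it. Lowering with a 1.5 mm correction.

>>> drive_tool([
  [[0.004, -0.012, -0.05, 0, 0, 0, 0], [0.004, -0.012, -0.12, 0, 0, 0, 0], [0.004, -0.012, -0.2, 0, 0, 0, 0], [0.004, -0.012, -0.27, 0, 0, 0, 0], [0.004, -0.012, -0.27, 0, 0, 0, 0]],
])

```text
time_s: 8.7
position: [0.557, -0.1314, 0.0699]
tool_rot: [0.577, 0.409, 0.578, -0.407]
force: [0.3, 0.6, -2.0]
finger_gap: 0.171
```

>>> drive_tool([
  [[0, 0, -0.02, 0, 0, 0, 0], [0, 0, -0.05, 0, 0, 0, 0], [0, 0, -0.08, 0, 0, 0, 0], [0, 0, -0.08, 0, 0, 0, 0], [0, 0, -0.08, 0, 0, 0, 0]],
])

```text
time_s: 9.2
position: [0.5571, -0.1314, 0.0603]
tool_rot: [0.577, 0.409, 0.578, -0.407]
force: [-0.2, -0.5, -1.3]
finger_gap: 0.174
```

```bash
python3 - <<'E'
from fit import *
plan(-70.6,[.558,-.132,.0600])
im=env.snapshot("wrist");cv2.imwrite("pics/w8.png",im)
E
python3 crop.py pics/w8.png 180 120 340 240 pics/w8c.png
```

```text
t 9.2 pos [ 0.5571 -0.1314  0.0603] z yaw -70.5 xax [ 0.     0.003 -1.   ] j [-0.43  0.72  1.7   0.    0.72  0.8 ] F [-0.2 -0.5 -1.3] gap 0.174
shift [ 0.008 -0.005 -0.003] turn [-0.002  0.    -0.001]
shift [ 0.008 -0.005 -0.003] turn [-0.    -0.003  1.999]
```

View pics/w8c.png

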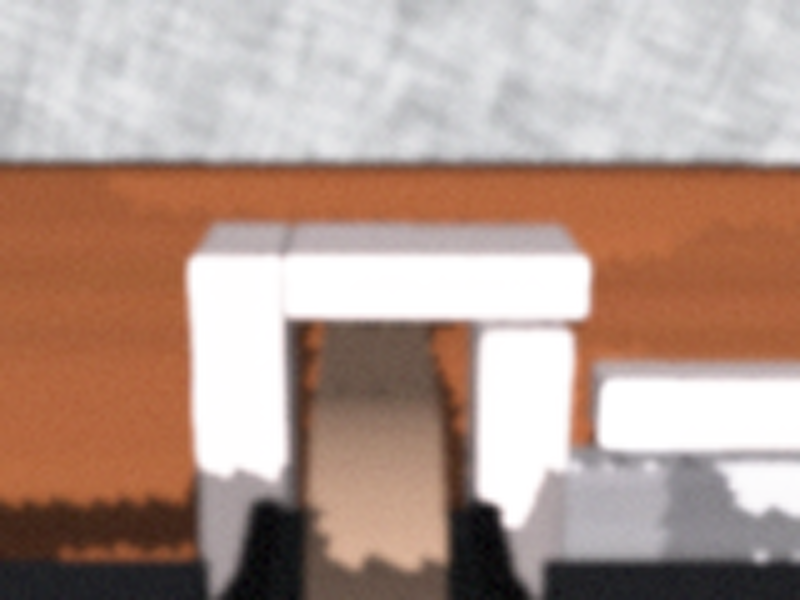

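The slice (380,450 in the crop) is between the walls with clear gaps either side, but the force still shows its weight. Lowering to contact.

>>> drive_tool([
  [[0, 0, -0.008, 0, 0, 0, 0], [0, 0, -0.015, 0, 0, 0, 0], [0, 0, -0.015, 0, 0, 0, 0]],
])

```text
time_s: 9.55
position: [0.5572, -0.1315, 0.0599]
tool_rot: [0.577, 0.409, 0.578, -0.407]
force: [-1.1, -0.4, 6.8]
finger_gap: 0.171
```

Contact with the floor, 7 N. Releasing.

>>> drive_tool([
  [[0, 0, 0.003, 0, 0, 0, 0.4], [0, 0, 0.003, 0, 0, 0, 0.5], [0, 0, 0.003, 0, 0, 0, 0.5], [0, 0, 0.003, 0, 0, 0, 0.5], [0, 0, 0.003, 0, 0, 0, 0.5]],
])

```text
time_s: 10.05
position: [0.5571, -0.1314, 0.06]
tool_rot: [0.577, 0.409, 0.578, -0.407]
force: [0.7, -0.7, -0.2]
finger_gap: 0.477
```

>>> drive_tool([
  [[0, 0, 0.15, 0, 0, 0, 0.5], [0, 0, 0.4, 0, 0, 0, 0.5], [0, 0, 0.7, 0, 0, 0, 0.5], [0, 0, 0.9, 0, 0, 0, 0.5], [0, 0, 0.9, 0, 0, 0, 0.5]],
])

```text
time_s: 10.55
position: [0.5595, -0.1324, 0.1716]
tool_rot: [0.58, 0.409, 0.575, -0.407]
force: [0.6, -1.5, 0.3]
finger_gap: 0.5
```

```bash
python3 - <<'E'
from fit import *
plan(-70.6,[.598,-.251,.18])
c=cam("wrist");im=env.snapshot("wrist");cv2.imwrite("pics/w9.png",im);pickle.dump(c,open("w9.pkl","wb"))
E
```

```text
t 10.55 pos [ 0.5595 -0.1324  0.1716] z yaw -70.5 xax [ 0.008 -0.001 -1.   ] j [-0.43  0.55  1.63  0.    0.95  0.8 ] F [ 0.6 -1.5  0.3] gap 0.5
shift [ 0.321 -0.988  0.07 ] turn [ 0.001  0.005 -0.001]
shift [ 0.321 -0.988  0.07 ] turn [-8.000e-03  1.000e-03  1.999e+00]
```

View pics/w9.png

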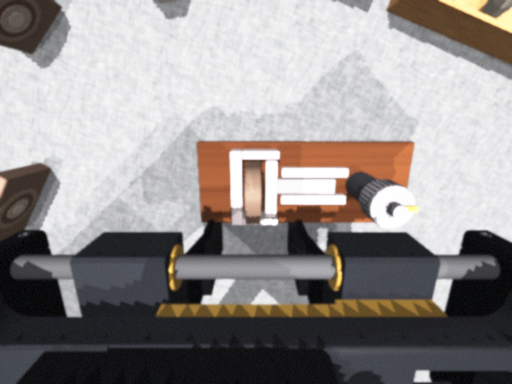

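The slice stands in the slot at (252,188), and the nut is at (390,205) with its rib pointing right, away from the slot. Next I go to the nut, winding the wrist counter-clockwise to make room for the clockwise turn.

>>> drive_tool([
  [[0.1, -0.2, 0.07, 0, 0, 0.09, 0.8], [0.2, -0.4, 0.07, 0, 0, 0.18, 0.8], [0.32, -0.7, 0.07, 0, 0, 0.27, 0.8], [0.32, -0.98, 0.07, 0, 0, 0.36, 0.8], [0.32, -0.98, 0.07, 0, 0, 0.45, 0.8]],
])

```text
time_s: 11.1
position: [0.5964, -0.2539, 0.1758]
tool_rot: [0.684, 0.183, 0.683, -0.181]
force: [0.0, 0.2, -0.6]
finger_gap: 0.787
```

>>> drive_tool([
  [[0, 0, 0, 0, 0, 0.09, 0.8], [0, 0, 0, 0, 0, 0.18, 0.8], [0, 0, 0, 0, 0, 0.27, 0.8], [0, 0, 0, 0, 0, 0.36, 0.8], [0, 0, 0, 0, 0, 0.45, 0.8]],
])

```text
time_s: 11.6
position: [0.5953, -0.2533, 0.1733]
tool_rot: [0.703, -0.066, 0.705, 0.069]
force: [0.2, -0.3, 0.2]
finger_gap: 0.802
```

>>> drive_tool([
  [[0, 0, 0, 0, 0, 0.09, 0.8], [0, 0, 0, 0, 0, 0.18, 0.8], [0, 0, 0, 0, 0, 0.27, 0.8], [0, 0, 0, 0, 0, 0.36, 0.8], [0, 0, 0, 0, 0, 0.45, 0.8]],
])

```text
time_s: 12.1
position: [0.5941, -0.2527, 0.1708]
tool_rot: [0.634, -0.306, 0.639, 0.311]
force: [-0.0, -0.2, -0.8]
finger_gap: 0.803
```

>>> drive_tool([
  [[0, 0, 0, 0, 0, 0.09, 0.8], [0, 0, 0, 0, 0, 0.18, 0.8], [0, 0, 0, 0, 0, 0.27, 0.8], [0, 0, 0, 0, 0, 0.36, 0.8], [0, 0, 0, 0, 0, 0.36, 0.8]],
])

```text
time_s: 12.6
position: [0.5931, -0.252, 0.1686]
tool_rot: [0.521, -0.471, 0.528, 0.477]
force: [0.2, 0.3, 0.3]
finger_gap: 0.801
```

```bash
python3 - <<'E'
from fit import *
plan(90,[.598,-.251,.18])
for n in("wrist","scene","side"):
    c=cam(n);im=env.snapshot(n);cv2.imwrite(f"pics/{n}10.png",im);pickle.dump(c,open(f"{n}10.pkl","wb"))
E
python3 crop.py pics/scene10.png 70 170 220 300 pics/s10c.png
python3 crop.py pics/side10.png 250 90 350 210 pics/d10c.png
```

```text
t 12.6 pos [ 0.5931 -0.252   0.1686] z yaw 84.2 xax [-0.013  0.    -1.   ] j [-0.57  0.64  1.44 -0.01  1.07 -2.04] F [0.2 0.3 0.3] gap 0.801
shift [0.041 0.009 0.095] turn [ 0.    -0.009  0.065]
shift [0.041 0.009 0.095] turn [-1.300e-02 -1.000e-03 -1.935e+00]
```

View pics/wrist10.png

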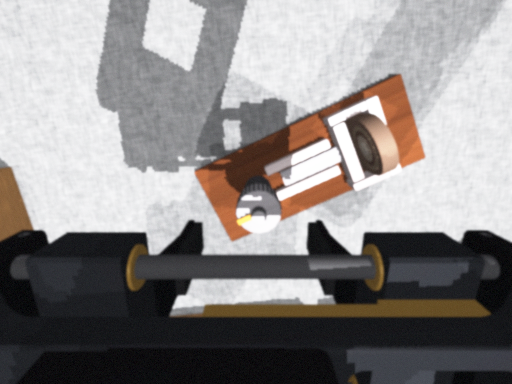

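View pics/s10c.png

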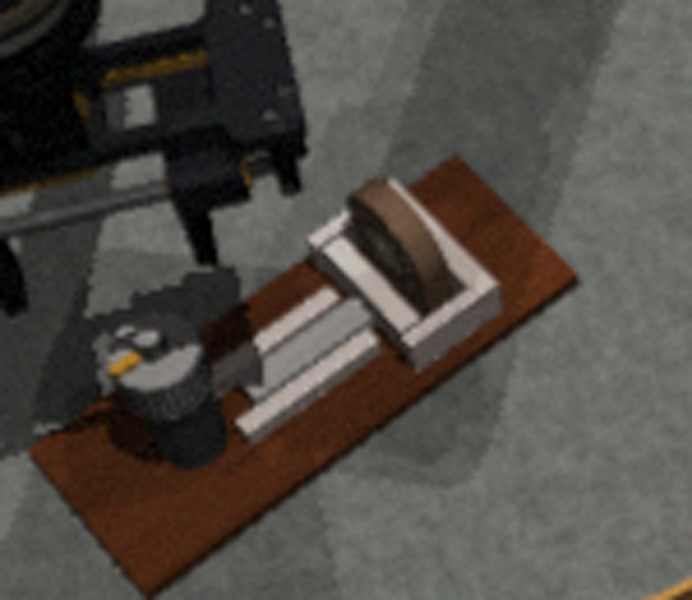

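View pics/d10c.png

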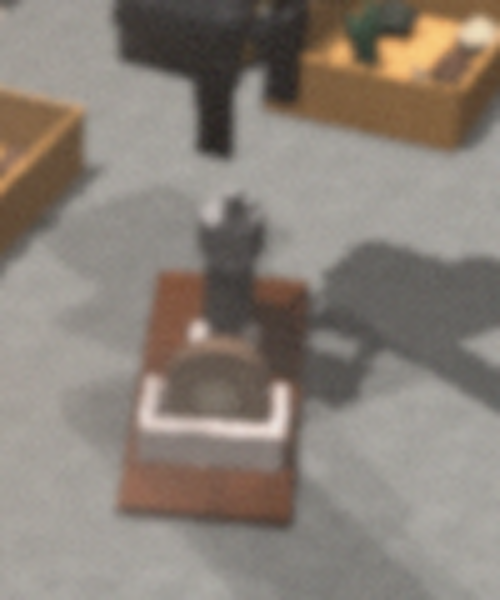

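The slice is upright in the slot (wrist (375,145)). The nut's top disc is at about (259,213), between the fingers.

```bash
python3 crop.py pics/wrist10.png 220 165 300 245 pics/w10c.png
```

```text
(no output)
```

View pics/w10c.png

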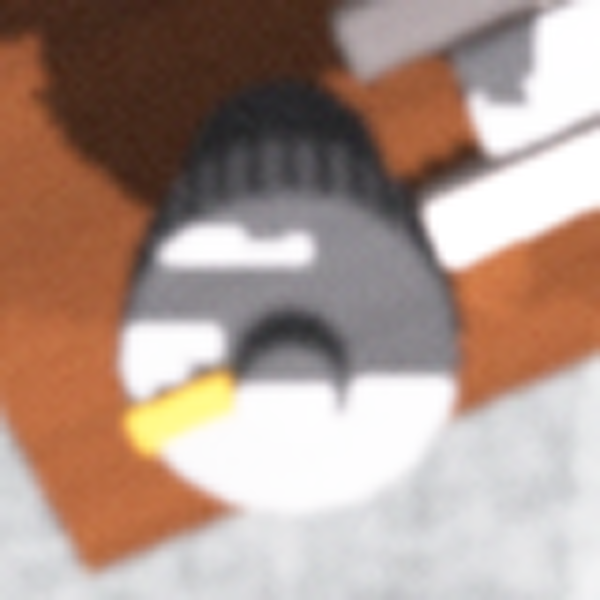

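```bash
python3 - <<'E'
from fit import *
c=pickle.load(open("wrist10.pkl","rb"));f=lambda x,y:(220+x/7.5,165+y/7.5)
n=at_z(c,f(290,352),.0917);o=at_z(c,f(142,430),.093);i=at_z(c,f(235,390),.093);print(n,o,i,at_z(c,f(120,352),.0917)-at_z(c,f(460,352),.0917))
d=o-n;a=np.degrees(np.arctan2(d[1],d[0]));d2=o-i;print(a,np.degrees(np.arctan2(d2[1],d2[0])),"nut rad",np.radians((a-109.4)%360))
plan(90,[n[0],n[1],.078])
E
```

```text
[ 0.59850269 -0.2492843   0.0917    ] [ 0.60606581 -0.2677262   0.093     ] [ 0.60212026 -0.25618682  0.093     ] [-0.0040484  -0.03999388  0.        ]
-67.7011985468072 -71.12340900829135 nut rad 3.1921862833096037
t 12.75 pos [ 0.5936 -0.2523  0.1696] z yaw 84.0 xax [-0.012 -0.001 -1.   ] j [-0.57  0.64  1.44 -0.01  1.07 -2.03] F [0.2 0.1 0.6] gap 0.8
shift [ 0.041  0.025 -0.763] turn [ 0.001 -0.008  0.066]
shift [ 0.041  0.025 -0.763] turn [-1.200e-02 -1.000e-03 -1.934e+00]
```

>>> drive_tool([
  [[0.041, 0.024, 0, 0.001, -0.008, 0, 0.85], [0.041, 0.024, -0.15, 0.001, -0.008, 0, 0.85], [0.041, 0.024, -0.3, 0.001, -0.008, 0, 0.85], [0.041, 0.024, -0.3, 0.001, -0.008, 0, 0.85]],
])

```text
time_s: 13.15
position: [0.597, -0.2482, 0.131]
tool_rot: [0.526, -0.471, 0.526, 0.475]
force: [-0.3, 0.5, 0.2]
finger_gap: 0.847
```

```bash
python3 - <<'E'
from fit import *
plan(84,[.5985,-.2495,.076])
E
```

```text
t 13.15 pos [ 0.597  -0.2482  0.131 ] z yaw 84.0 xax [-0.004  0.004 -1.   ] j [-0.57  0.69  1.46  0.    0.99 -2.03] F [-0.3  0.5  0.2] gap 0.847
shift [ 0.013 -0.011 -0.458] turn [-0.003 -0.002  0.   ]
shift [ 0.013 -0.011 -0.458] turn [-0.004  0.004 -2.   ]
```

>>> drive_tool([
  [[0.013, -0.011, -0.15, -0.003, -0.002, 0, 0.85], [0.013, -0.011, -0.3, -0.003, -0.002, 0, 0.85], [0.013, -0.011, -0.45, -0.003, -0.002, 0, 0.85], [0.013, -0.011, -0.45, -0.003, -0.002, 0, 0.85]],
])

```text
time_s: 13.55
position: [0.5973, -0.2486, 0.0752]
tool_rot: [0.525, -0.471, 0.526, 0.474]
force: [-0.2, 0.8, -0.1]
finger_gap: 0.856
```

>>> drive_tool([
  [[0, 0, 0, 0, 0, 0, 0.3], [0, 0, 0, 0, 0, 0, 0.3], [0, 0, 0, 0, 0, 0, 0.3], [0, 0, 0, 0, 0, 0, 0.3], [0, 0, 0, 0, 0, 0, 0.3]],
])

```text
time_s: 14.05
position: [0.5976, -0.2488, 0.0759]
tool_rot: [0.525, -0.472, 0.526, 0.474]
force: [0.9, 0.1, -1.3]
finger_gap: 0.486
```

```bash
python3 - <<'E'
from fit import *
plan(84,[.5985,-.2495,.076]);print(env.read_state()["torque"])
E
```

```text
t 14.05 pos [ 0.5976 -0.2488  0.0759] z yaw 83.9 xax [-0.003  0.001 -1.   ] j [-0.57  0.77  1.49 -0.    0.89 -2.03] F [ 0.9  0.1 -1.3] gap 0.486
shift [ 0.007 -0.006  0.001] turn [-0.001 -0.002  0.001]
shift [ 0.007 -0.006  0.001] turn [-3.000e-03  1.000e-03 -1.999e+00]
[ 0.07790799 -0.1256044   0.05872634]
```

>>> drive_tool([
  [[0, 0, 0, 0, 0, 0, 0], [0, 0, 0, 0, 0, 0, 0], [0, 0, 0, 0, 0, 0, 0]],
])

```text
time_s: 14.35
position: [0.5976, -0.2493, 0.076]
tool_rot: [0.525, -0.472, 0.526, 0.474]
force: [-1.0, -3.1, -0.8]
finger_gap: 0.449
```

>>> drive_tool([
  [[0, 0, -0.002, 0, 0, -0.08, 0], [0, 0, -0.004, 0, 0, -0.16, 0], [0, 0, -0.006, 0, 0, -0.24, 0], [0, 0, -0.007, 0, 0, -0.32, 0], [0, 0, -0.009, 0, 0, -0.4, 0]],
])

```text
time_s: 14.85
position: [0.5978, -0.2488, 0.0749]
tool_rot: [0.647, -0.284, 0.647, 0.287]
force: [0.3, 0.3, 1.0]
finger_gap: 0.453
```

```bash
python3 - <<'E'
from fit import *
plan(84,[.5976,-.2488,.076]);print(env.read_state()["torque"])
im=env.snapshot("scene");cv2.imwrite("pics/s11.png",im)
im=env.snapshot("wrist");cv2.imwrite("pics/w11.png",im)
E
python3 crop.py pics/s11.png 70 170 220 300 pics/s11c.png
```

```text
t 14.85 pos [ 0.5978 -0.2488  0.0749] z yaw 47.6 xax [-0.002  0.003 -1.   ] j [-0.57  0.77  1.49  0.    0.89 -1.4 ] F [0.3 0.3 1. ] gap 0.453
shift [-0.002 -0.     0.009] turn [-0.002 -0.002  0.404]
shift [-0.002 -0.     0.009] turn [-0.002  0.002 -1.596]
[ 0.17126403 -0.2342368   0.02640921]
```

View pics/s11c.png

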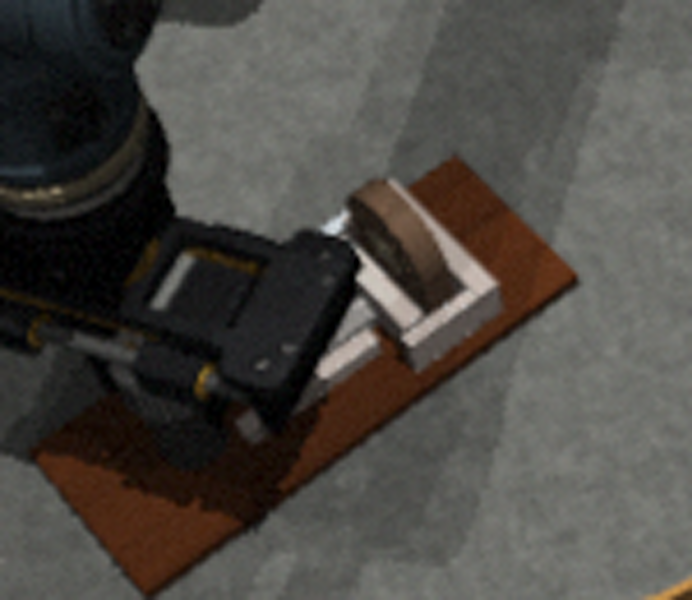

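View pics/w11.png

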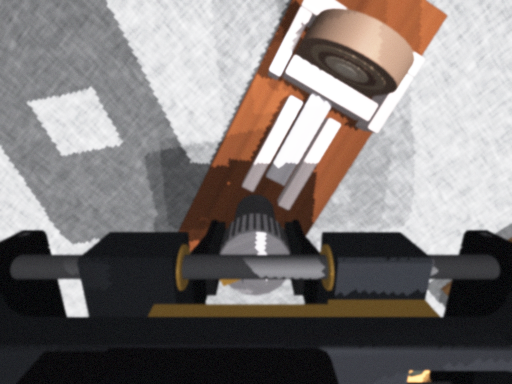

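>>> drive_tool([
  [[0, 0, -0.002, 0, 0, -0.09, 0], [0, 0, -0.004, 0, 0, -0.18, 0], [0, 0, -0.006, 0, 0, -0.27, 0], [0, 0, -0.007, 0, 0, -0.36, 0], [0, 0, -0.009, 0, 0, -0.44, 0]],
])

```text
time_s: 15.45
position: [0.5985, -0.2484, 0.0739]
tool_rot: [0.706, -0.049, 0.705, 0.052]
force: [1.6, -0.1, -1.6]
finger_gap: 0.454
```

>>> drive_tool([
  [[0, 0, -0.002, 0, 0, -0.09, 0], [0, 0, -0.004, 0, 0, -0.18, 0], [0, 0, -0.006, 0, 0, -0.27, 0], [0, 0, -0.007, 0, 0, -0.36, 0], [0, 0, -0.009, 0, 0, -0.44, 0]],
])

```text
time_s: 15.95
position: [0.5991, -0.2486, 0.0728]
tool_rot: [0.682, 0.193, 0.679, -0.191]
force: [1.5, -0.4, -1.5]
finger_gap: 0.451
```

```bash
python3 - <<'E'
from fit import *
plan(84,[.5978,-.2490,.0725]);print(env.read_state()["torque"])
im=env.snapshot("wrist");cv2.imwrite("pics/w12.png",im)
E
```

```text
t 15.95 pos [ 0.5991 -0.2486  0.0728] z yaw -31.5 xax [ 0.005  0.001 -1.   ] j [-0.57  0.77  1.49  0.01  0.88 -0.02] F [ 1.5 -0.4 -1.5] gap 0.451
shift [-0.011 -0.004 -0.002] turn [-4.000e-03  1.000e-03  1.284e+00]
shift [-0.011 -0.004 -0.002] turn [ 0.001  0.004 -0.716]
[-0.12416685 -0.2855392   0.05563174]
```

View pics/w12.png

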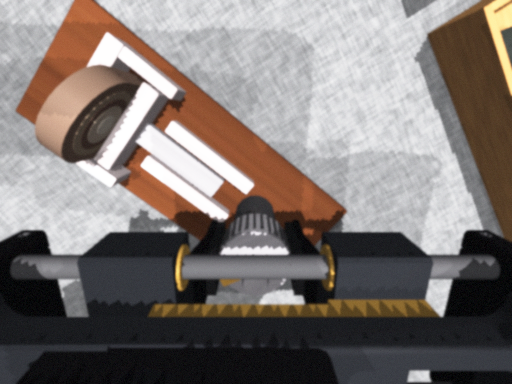

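The brass rib stays at (228,280) in the wrist view, so the nut turns with the fingers, and the slot has narrowed. Continuing to the stop.

>>> drive_tool([
  [[0, 0, -0.002, 0, 0, -0.09, 0], [0, 0, -0.004, 0, 0, -0.18, 0], [0, 0, -0.006, 0, 0, -0.27, 0], [0, 0, -0.007, 0, 0, -0.36, 0], [0, 0, -0.009, 0, 0, -0.44, 0]],
])

```text
time_s: 16.5
position: [0.5996, -0.2491, 0.0717]
tool_rot: [0.577, 0.413, 0.572, -0.412]
force: [1.5, -2.2, -0.9]
finger_gap: 0.449
```

```bash
python3 -c "
from fit import *
plan(-91.5,[.5985,-.2490,.0725]);print(env.read_state()['torque'])"
```

```text
t 16.5 pos [ 0.5996 -0.2491  0.0717] z yaw -71.3 xax [ 0.006 -0.004 -1.   ] j [-0.57  0.77  1.49  0.    0.87  0.68] F [ 1.5 -2.2 -0.9] gap 0.449
shift [-0.009  0.001  0.007] turn [ 0.003  0.003 -0.224]
shift [-0.009  0.001  0.007] turn [-0.005  0.004  1.776]
[-0.25968909 -0.10260315  0.08421808]
```

>>> drive_tool([
  [[0, 0, -0.001, 0, 0, -0.05, 0], [0, 0, -0.002, 0, 0, -0.1, 0], [0, 0, -0.003, 0, 0, -0.15, 0], [0, 0, -0.004, 0, 0, -0.2, 0], [0, 0, -0.004, 0, 0, -0.23, 0]],
])

```text
time_s: 17.0
position: [0.5997, -0.2494, 0.0712]
tool_rot: [-0.494, -0.508, -0.489, 0.509]
force: [1.7, -0.4, -1.3]
finger_gap: 0.453
```

```bash
python3 -c "
from fit import *
plan(-98,[.5985,-.2490,.0725]);print(env.read_state()['torque'])"
```

```text
t 17.0 pos [ 0.5997 -0.2494  0.0712] z yaw -91.9 xax [ 0.004 -0.006 -1.   ] j [-0.56  0.77  1.49 -0.    0.87  1.04] F [ 1.7 -0.4 -1.3] gap 0.453
shift [-0.01   0.004  0.011] turn [ 0.004  0.003 -0.068]
shift [-0.01   0.004  0.011] turn [-0.004  0.006  1.932]
[-0.22046437 -0.02959995  0.13093864]
```

>>> drive_tool([
  [[-0.005, 0, 0, 0, 0, -0.03, 0], [-0.005, 0, 0, 0, 0, -0.06, 0], [-0.005, 0, 0, 0, 0, -0.06, 0]],
])

```text
time_s: 17.3
position: [0.5996, -0.2496, 0.0711]
tool_rot: [-0.472, -0.529, -0.466, 0.53]
force: [2.4, -1.1, -2.2]
finger_gap: 0.449
```

```bash
python3 -c "
from fit import *
plan(-98,[.5985,-.2490,.0725]);print(env.read_state()['torque'])"
```

```text
t 17.3 pos [ 0.5996 -0.2496  0.0711] z yaw -97.0 xax [ 0.005 -0.007 -1.   ] j [-0.56  0.77  1.49 -0.    0.87  1.13] F [ 2.4 -1.1 -2.2] gap 0.449
shift [-0.009  0.005  0.012] turn [ 0.005  0.003 -0.011]
shift [-0.009  0.005  0.012] turn [-0.005  0.007  1.989]
[-0.04581999 -0.36377645  0.50437773]
```

>>> drive_tool([
  [[0, 0, 0, 0, 0, -0.03, 0], [0, 0, 0, 0, 0, -0.06, 0], [0, 0, 0, 0, 0, -0.06, 0]],
])

```text
time_s: 17.6
position: [0.5995, -0.2496, 0.0711]
tool_rot: [-0.448, -0.549, -0.441, 0.551]
force: [0.7, -2.0, -0.2]
finger_gap: 0.449
```

```bash
python3 -c "
from fit import *
plan(-98,[.5985,-.2490,.0725]);print(env.read_state()['torque'])"
```

```text
t 17.6 pos [ 0.5995 -0.2496  0.0711] z yaw -102.1 xax [ 0.004 -0.008 -1.   ] j [-0.56  0.77  1.49 -0.01  0.87  1.22] F [ 0.7 -2.  -0.2] gap 0.449
shift [-0.008  0.005  0.011] turn [0.005 0.002 0.045]
shift [-0.008  0.005  0.011] turn [ 0.004 -0.008 -1.954]
[-0.08038722  0.03871275  0.49320609]
```

The torque saturates at 0.5 N m (it was 0.06–0.13), so the nut is on its stop and the fingers slipped the last few degrees. I check with a picture, then back off.

```bash
python3 - <<'E'
from fit import *
for n in("wrist","side","scene"):
    im=env.snapshot(n);cv2.imwrite(f"pics/{n}13.png",im)
c=cam("wrist");pickle.dump(c,open("w13.pkl","wb"));plan(-10,[.5985,-.249,.074])
E
python3 crop.py pics/scene13.png 70 170 220 300 pics/s13c.png
```

```text
t 17.75 pos [ 0.5995 -0.2496  0.0711] z yaw -102.2 xax [ 0.004 -0.008 -1.   ] j [-0.56  0.77  1.49 -0.01  0.87  1.22] F [-0.  -1.4 -0.9] gap 0.451
shift [-0.008  0.005  0.024] turn [0.002 0.006 1.024]
shift [-0.008  0.005  0.024] turn [ 0.006 -0.002 -0.976]
```

View pics/wrist13.png

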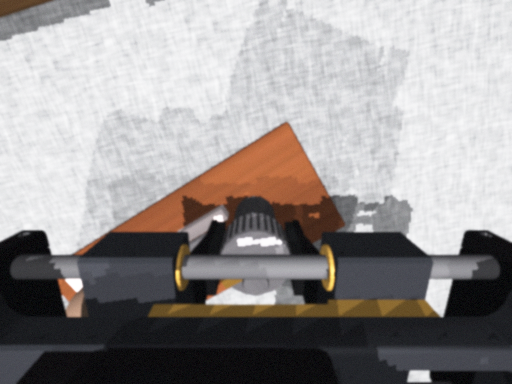

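View pics/s13c.png

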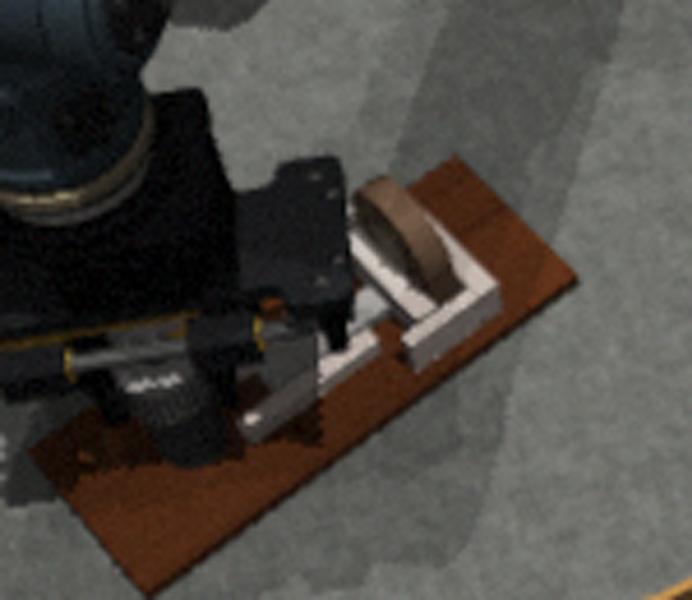

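The jaw is fully forward against the slice's side and the slice is upright. Backing off about 91°.

>>> drive_tool([
  [[0, 0, 0.002, 0, 0, 0.08, 0], [0, 0, 0.004, 0, 0, 0.16, 0], [0, 0, 0.006, 0, 0, 0.24, 0], [0, 0, 0.008, 0, 0, 0.32, 0], [0, 0, 0.01, 0, 0, 0.4, 0]],
])

```text
time_s: 18.25
position: [0.5994, -0.2491, 0.0721]
tool_rot: [0.596, 0.386, 0.59, -0.384]
force: [1.0, -0.0, -0.4]
finger_gap: 0.45
```

>>> drive_tool([
  [[0, 0, 0.003, 0, 0, 0.08, 0], [0, 0, 0.006, 0, 0, 0.16, 0], [0, 0, 0.009, 0, 0, 0.24, 0], [0, 0, 0.012, 0, 0, 0.32, 0], [0, 0, 0.014, 0, 0, 0.4, 0]],
])

```text
time_s: 18.75
position: [0.599, -0.2487, 0.0732]
tool_rot: [0.686, 0.183, 0.681, -0.179]
force: [0.6, -0.7, -2.9]
finger_gap: 0.449
```

```bash
python3 -c "
from fit import *
plan(-11,[.5985,-.2490,.0725]);print(env.read_state()['torque'])"
```

```text
t 18.75 pos [ 0.599  -0.2487  0.0732] z yaw -29.7 xax [ 0.007  0.004 -1.   ] j [-0.57  0.77  1.49  0.01  0.88 -0.06] F [ 0.6 -0.7 -2.9] gap 0.449
shift [-0.004 -0.002 -0.005] turn [-0.003  0.004  0.208]
shift [-0.004 -0.002 -0.005] turn [ 0.006  0.005 -1.792]
[-0.09313337 -0.13352634 -0.000581  ]
```

>>> drive_tool([
  [[-0.004, 0, 0.002, 0, 0, 0.08, 0], [-0.004, 0, 0.003, 0, 0, 0.16, 0], [-0.004, 0, 0.004, 0, 0, 0.205, 0], [-0.004, 0, 0.004, 0, 0, 0.205, 0], [-0.004, 0, 0.004, 0, 0, 0.205, 0]],
])

```text
time_s: 19.25
position: [0.5988, -0.2486, 0.0736]
tool_rot: [0.706, 0.072, 0.702, -0.067]
force: [2.0, 1.2, -1.4]
finger_gap: 0.446
```

>>> drive_tool([
  [[0, 0, 0, 0, 0, 0, 0], [0, 0, 0, 0, 0, 0, 0]],
])

```text
time_s: 19.45
position: [0.5988, -0.2486, 0.0736]
tool_rot: [0.706, 0.073, 0.702, -0.068]
force: [0.7, -0.4, -1.1]
finger_gap: 0.451
```

```bash
python3 - <<'E'
from fit import *
plan(-11,[.5985,-.249,.074]);print(env.read_state()["torque"])
for n in("wrist","scene","side"):
    c=cam(n);im=env.snapshot(n);cv2.imwrite(f"pics/{n}14.png",im);pickle.dump(c,open(n+"14.pkl","wb"))
E
python3 crop.py pics/wrist14.png 180 200 340 320 pics/w14c.png
python3 crop.py pics/scene14.png 70 170 220 300 pics/s14c.png
```

```text
t 19.45 pos [ 0.5988 -0.2486  0.0736] z yaw -11.4 xax [ 0.006  0.007 -1.   ] j [-0.57  0.77  1.49  0.01  0.88 -0.38] F [ 0.7 -0.4 -1.1] gap 0.451
shift [-0.002 -0.003  0.003] turn [-0.004  0.004  0.004]
shift [-0.002 -0.003  0.003] turn [ 0.006  0.007 -1.996]
[-0.12070312 -0.19023867  0.09937986]
```

View pics/wrist14.png

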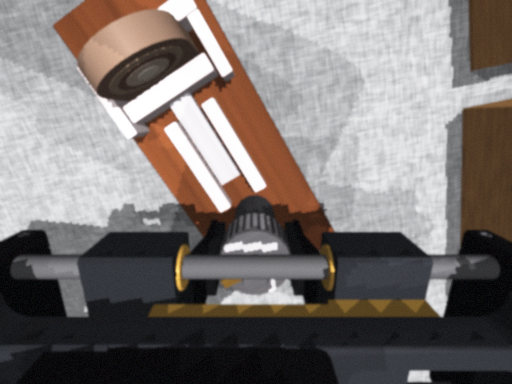

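View pics/w14c.png

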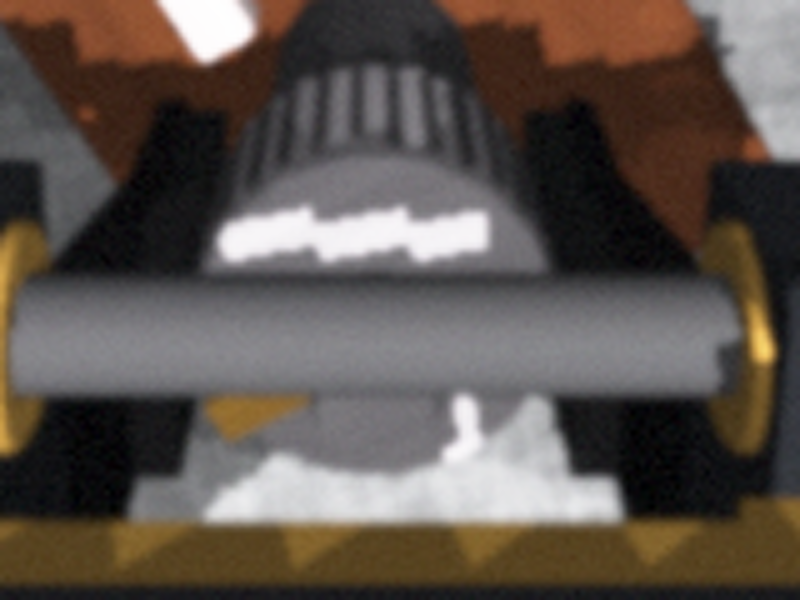

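View pics/s14c.png

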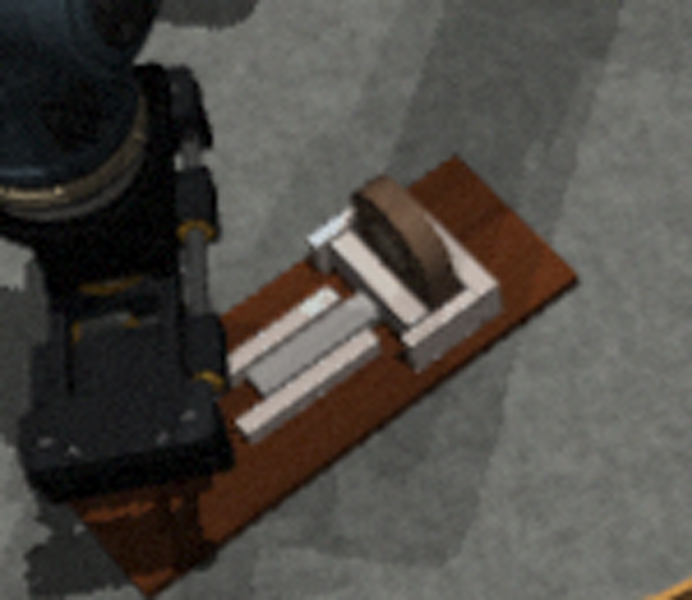

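```bash
python3 - <<'E'
from fit import *
c=pickle.load(open("wrist14.pkl","rb"));n=np.array([.5985,-.2495])
for u in((225,284),(226.4,288),(222,280)):
  o=at_z(c,u,.091)[:2];d=o-n;a=np.degrees(np.arctan2(d[1],d[0]));print(o,np.hypot(*d),a,np.radians((a-109.4)%360))
t=np.radians(19.4);r=np.array([[np.cos(t),-np.sin(t)],[np.sin(t),np.cos(t)]])
st=np.array([.5766,-.1895])
# jaw near edge (nut side) & slot edge, from wrist14: moving jaw bar corners
for u in((124,105),(135,123),(205,56),(215,75)): print(((at_z(c,u,.035)[:2]-st)@r).round(4))
plan(-11,n.tolist()+[.074])
E
python3 crop.py pics/wrist14.png 60 0 240 135 pics/w14d.png
```

```text
[ 0.58003612 -0.25762462] 0.020172363927684987 -156.24917618002192 1.646732527627711
[ 0.58020882 -0.26029635] 0.021239784778519274 -149.448823123048 1.7654210787699682
[ 0.57900254 -0.2548023 ] 0.020205575809505293 -164.78643291195087 1.4977292885675
[-0.0293  0.0521]
[-0.0302  0.0394]
[0.0323 0.0492]
[0.0317 0.0369]
t 19.6 pos [ 0.5988 -0.2486  0.0736] z yaw -11.4 xax [ 0.006  0.007 -1.   ] j [-0.57  0.77  1.49  0.01  0.88 -0.38] F [ 0.7  0.7 -2. ] gap 0.449
shift [-0.002 -0.008  0.003] turn [-0.004  0.004  0.004]
shift [-0.002 -0.008  0.003] turn [ 0.006  0.007 -1.996]
```

View pics/w14d.png

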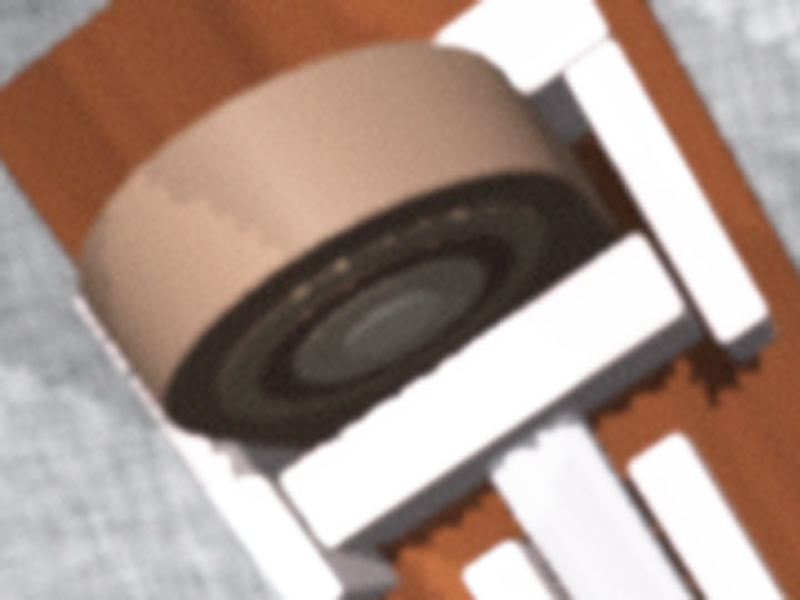

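Three checks of the nut angle:

- The rib reads about 1.5–1.75 rad.
- The slot width (about 22 mm) gives about 1.67 rad.
- The wrist turn from the stop gives at least 1.4 rad.

All are inside 1.22–1.92. The slice is upright with a free gap, and the grip is closed on 39 mm. Handing in.

```bash
python3 -c "
from rig import env
print(env.finish_job())
s=env.read_state();print(s['time_s'],s['position'],s['finger_gap'])"
```

```text
the job is handed in; nothing more can be done
None
the job is handed in; nothing more can be done
```

I put the brown-grey arched slice in the slot, screwed the nut down to its stop, and backed it off about a quarter turn. The job was handed in at about 19.6 s with the fingers still holding the nut. No verdict is reported.

**Slice:** It went down until it touched the slot floor (about 7 N of contact), and I released it there. In the last pictures it stands upright between the jaws with free play.

**Nut at its stop:** I turned it clockwise about 180° in one grasp. The torque then rose from about 0.1 to 0.5 N m, and the fingers slipped the last few degrees against the stop.

**Nut backed off:** After a 91° turn back, the checks of its angle differ somewhat, but all lie within 1.22–1.92 rad:

| Check | Nut angle (rad) |
|---|---|
| Brass rib in the wrist picture | about 1.5–1.75 |
| Slot width (about 22 mm) | about 1.67 |
| Wrist turn from the estimated stop | about 1.4–1.5 |

**Grip:** The fingers are closed on about 39 mm, which matches the nut.

**Other stones:** I stayed clear of them and saw none disturbed, but I did not measure their positions again at the end.

**Disagreements along the way:**
- The network ranked the purple look-alike above the brown slice, so I chose by colour and shape.
- Some stand positions were off by 3–5 mm because the pictures were taken while the arm was still settling. I measured again with the arm at rest before inserting the slice.

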